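Index the carver's turntable one hole

ROBOT

A 7-joint arm with a two-finger parallel gripper is mounted at the origin on the work surface. World frame = base frame: x ahead of the robot, y to its left, z up, the work surface at z = 0. Lengths are in m, angles in rad, forces in N, time in s.
With the tool pointing down it reaches from about 0.35 to 0.9 m from the base axis. Payload 7.2 kg.
Tool frame: the origin (TCP) lies midway between the tips of the shut fingers; the grasp point (between the pads) lies robot.grip_point_offset behind it (robot.grip_point_offset is the distance from the TCP to the grasp point, in m); y points along the fingers, z is the direction in which the jaws open and shut, and the axes are right-handed (so a half turn about y gives the same grasp; the last joint's range is limited). The gripper opens to 85 mm and grips with 20 to 120 N. Pads are 22 mm wide; open, the fingers measure 114 mm over their backs; the gripper's body (76 mm by 85 mm) begins 54 mm behind the grasp point. The pads swing forward as they close: fully open they stand 13 mm farther back than shut.
Start: joints at [-1.256, 0.411, -0.013, 1.596, 0.006, 1.134, -0.082], TCP at [0.233, 0.58, 0.231] pointing down, gripper open.
Joint ranges: [-2.95, 2.95], [-0.29, 1.99], [-1.47, 1.44], [0.14, 2.54], [-1.03, 4.17], [0.13, 1.85], [-2.86, 2.86]. Speed limits (rad/s): [2.39, 2.39, 3.01, 3.01, 3.14, 3.14, 3.14].

INTERFACE

Orientations are given as a rotation vector (axis times angle).
In Python, from rig import robot, capture, workorder gives the robot as it stands.
- The arm moves only by the shell command python3 -m handwheel 'ROWS' [FORCE]. ROWS is JSON, a list of rows, each a list of 5 numbers: the opening, from -1 (shut) to 1 (fully open), so that 0 is half open, then the shift along the tool's x, y, z in mm, then the turn about the tool's y in rad. In form: [[gripper, tx, ty, tz, twist], ...]. A call has 1 to 20 rows; each row shifts and turns the commanded pose from where the row before left it, along the tool's axes as they then stand; what a row does not reach is not made up. A row lasts 1/10 s, in which the tool goes at most 50 mm and 8.59 degrees, less where a joint would pass 70% of its speed; a pose out of reach is approached as far as the arm can. A call with a gripper value outside its range is refused whole. The fingers move at their own pace and stop on an object; FORCE is the grip in N (left out, the last holds). Time passes only in rows, so rows that do not move let the fingers close. It gives the time, the measured TCP pose, the force and the opening at its end, in the units of the state.
- robot.state(): the state, without advancing time (a new reading comes with each control period).
- capture(name): name is "side" or "top" or "wrist"; returns a dict with "image" (480x640x3 uint8, red, green, blue), "fx", "fy", "cx", "cy" (pixels), "R" (3x3) and "t" (3): a world point X has camera coordinates R X + t. Camera axes: x right, y down, z forward; pixel columns grow to the right and rows downward; lengths in m; the calibration is good to about 2 mm. A picture is of the moment at which its call begins. There is no depth.
- workorder.hand_in(): hands the job in, once; it reports no verdict.
The state is a dict: "time": time; "joint_pos": joint angles; "qd": joint speeds; "joint_efforts": joint torques, N m; "position": TCP position; "ee_rot": TCP orientation; "ft_force": force on the tool from outside, world axes, zero at the start; "wrist_torque": the same for the moment, N m; "grip_width": opening from 0.0 (shut) to 1.0 (fully open).
Only numpy, scipy, OpenCV 4.12 (cv2) and the standard library are available. Lean on these libraries where they do the work, as an engineer would, in place of code of your own. Each camera call takes 0.05 s, during which the arm holds its last target.

TASK

Turn the carved slab one hole towards the plaster model: hook a fingertip through the brass pull ring, lift the spring pin out of its hole, swing the red index arm to the very next hole on the side where the plaster model stands, and let the pin drop fully home there. Only hook the ring, do not pinch or wrench it; keep off the carved slab, pick nothing up, and leave the tools and the model where they are, with the chisel that lies on the turntable still lying on it. Finish with the robot clear of everything.

Things in the scene. Friction and masses are not known exactly. Their poses are not given: they have to be found in the camera images.
- turntable: fixed base of a carver's turntable: dark steel index plate 376 mm across, top face at 30 mm, with 18 brass-edged 12 mm holes, one every 20 degrees, on a circle of 165 mm radius. Origin: on the turning axis at the bench top; z up; -x runs from the axis to the hole in which the pin starts (towards the robot within 0.25 rad), +y to the left as the robot sees it
- table_centre (a point): on the turning axis, at the top (64 mm) of the round wooden table, 250 mm across, 18 mm thick, that carries the slab. The red index arm, a flat bar 44 mm wide, 36 to 46 mm high, runs out from under it to 187 mm from the axis and turns with it. x: away from the arm's end, z up; turns with the arm
- index_arm (a joint): angle in rad of table, slab and red arm: 0 at the start, positive swings the arm's end towards the turntable's +y (left as the robot sees it; clockwise from above). The neighbouring holes are at +0.349 and -0.349. With the pin out it turns on a bearing with little friction (about 2 N at the ring), has no spring and stays where it is left
- pin (a point): on the axis of the spring pin (vertical, 10 mm steel, carried by the red arm at 165 mm from the turning axis), 10 mm above the pin's tip; level with the plate's top, 30 mm, when the pin is home. A dark 25 mm barrel on the arm guides it, from 46 to 78 mm above the bench
- index_pin (a joint): lift of the spring pin in m: 0 fully home, stop at 0.018. It sinks 10 mm into its hole, so it is free above 0.010; let down between holes it rides on the plate at 0.010. Spring force downwards: about 4.5 N at 0, 7 N at 0.012. 1 mm of play a side; the round nose finds a hole from some 3 mm off
- pull_ring: brass pull ring fixed rigidly on top of the pin: 48 mm inside, 62 mm outside, 7 mm wire. Origin: middle of its opening, about 107 mm up with the pin home. x level towards the turning axis, z up. It leans 40 degrees to +x: its plane holds y and (0.643, 0, 0.766), so the opening faces outwards (-x) and 40 degrees up. A finger tilted 25 to 50 degrees, tip down and towards +x, passes in; raised straight up, it lifts the upper bow
- stone: carved limestone slab with a rosette in relief, 110 by 110 by 52 mm, fixed on the turntable; top of the relief about 125 mm above the bench. Turns with the index arm. Origin under its centre, 15 mm from the turning axis away from the arm. Not to be touched
- plaster_model: white plaster model: a round rosette 92 mm across standing upright on a plinth 85 by 105 mm, 116 mm high overall, loose, 0.85 kg. Stands about 0.26 m to the left (+y) or to the right (-y) of the turning axis, the other side from the mallet; shows which way to swing. Origin: underside centre
- mallet: carver's round dark mallet standing on its head, 104 mm thick, 230 mm high, loose; stands on the side where the plaster model is not. Origin: underside centre
- claw_chisel: steel chisel 150 mm long, 13 mm thick, lying loose on the turntable beside the slab (left side); it rides round with the table. Origin: underside centre, 64 mm above the bench
- flat_chisel: steel chisel 200 mm long, 13 mm thick, lying loose on the bench to the left. Origin: underside centre
- dust_brush: brush 190 mm long lying loose on the bench to the right. Origin: underside
- rubbing_block: grey rubbing stone 100 by 52 by 26 mm lying loose on the bench far left. Origin: underside centre
- mug: white enamel mug 80 mm across, 85 mm high, loose on the bench far right. Origin: underside centre
Mind the look-alikes: they are no part of the job. What is shaped like the plaster_model but blue, green or orange is not meant.

How it is judged:
By the outcome, as a careful person would: the job done as asked, in the order asked, and still so for the second after the job is handed in, with the robot touching nothing.
It also fails if it takes over 64 s, if anything falls off the work surface, if the arm or the gripper's body presses on something with over 40 N, if the wrist force passes 120 N, or if a joint passes its speed limit or range.

## Working session

There is one attempt and no reset: what is moved stays moved. The work goes in short steps, Python scripts to look and compute and a shell command to move; the robot and the scene stay as the last step left them, time stands still between calls to the robot, and variables do not carry over. Pictures are saved under pics/ and viewed, and the job is handed in when it is done.

```bash
ls; mkdir -p pics; python3 - <<'E'
from rig import robot,capture,workorder
import cv2
s=robot.state()
for k,v in s.items(): print(k,v)
print(robot.grip_point_offset)
for n in("side","top","wrist"):
    c=capture(n); cv2.imwrite(f"pics/{n}0.png",c["image"][:,:,::-1])
    print(n,c["fx"],c["cx"],c["cy"],c["R"],c["t"])
E
```

```text
pics
time 0.0
joint_pos [-1.25620312  0.41192054 -0.01271809  1.59709364  0.00558584  1.13434421
 -0.08219926]
qd [-0.00114686  0.00023668 -0.00175886 -0.00199654  0.00086494 -0.00017445
 -0.00152416]
joint_efforts [ 1.52150765e-04 -6.00622559e+01  6.82064407e-01 -2.99414241e+01
  1.38163127e-02  1.05609308e-02  3.04361869e-09]
position [0.23327829 0.5792509  0.23041991]
ee_rot [-1.55157705  0.30053924 -0.30018865]
ft_force [ 0.29739448 -1.0678403  -0.22641762]
wrist_torque [0.00432117 0.00927831 0.00408708]
grip_width 1.003851345536254
0.0187
side 492.68748670825505 317.23833889833503 242.37511270404985 [[ 0.78247102 -0.62238094  0.01952106]
 [-0.34822536 -0.46335563 -0.8148869 ]
 [ 0.51621527  0.63082765 -0.57929118]] [-0.4459046   0.27520844  1.18545444]
top 505.6178204756581 321.2353264117353 242.77338607040474 [[-0.0244561  -0.99969321 -0.00392197]
 [-0.99641096  0.02469345 -0.08096562]
 [ 0.08103762  0.00192779 -0.99670918]] [0.01910071 0.55395939 1.46109394]
wrist 353.212731213072 320.4279058240133 241.21098628455005 [[ 3.73323724e-01  9.27700815e-01 -7.70982725e-04]
 [ 8.88030402e-01 -3.57118949e-01  2.89599830e-01]
 [ 2.68386666e-01 -1.08799143e-01 -9.57147504e-01]] [-0.62334483 -0.03756765  0.37681651]
```

View pics/side0.png

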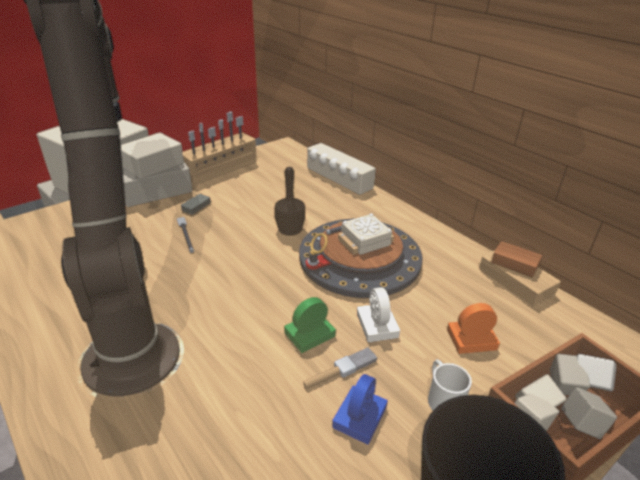

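View pics/top0.png

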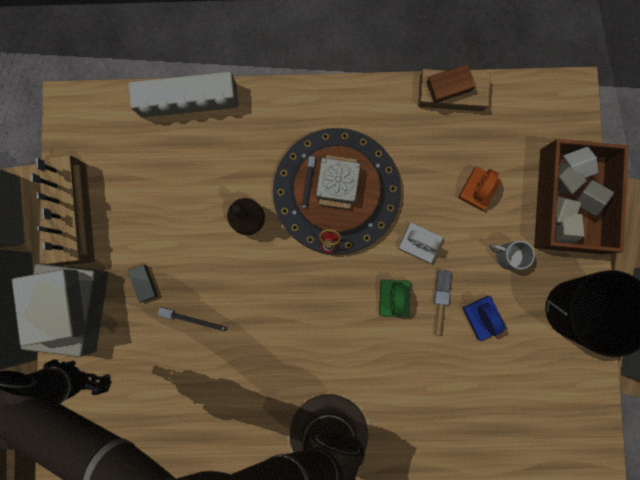

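View pics/wrist0.png

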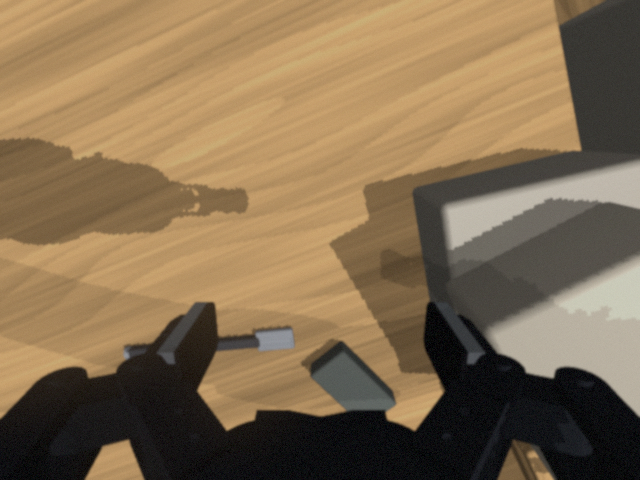

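View pics/topc.png

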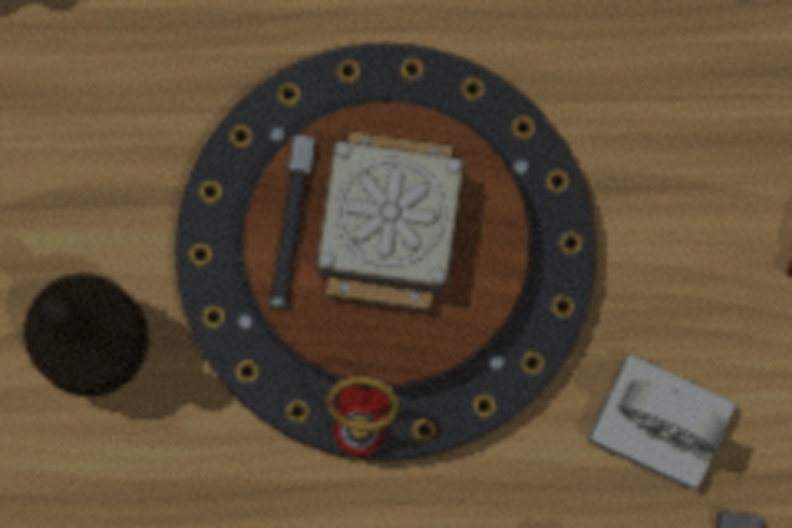

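View pics/sidec.png

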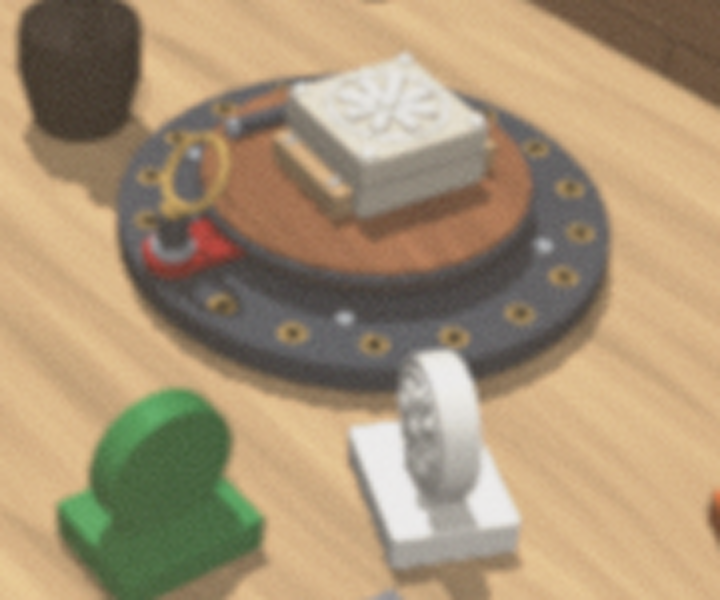

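```bash
cat > h.py <<'E'
from rig import robot,capture
import numpy as np, cv2
from scipy.spatial.transform import Rotation as Ro
from scipy.optimize import least_squares
def ray(c,u,v,z):
    d=c["R"].T@np.array([(u-c["cx"])/c["fx"],(v-c["cy"])/c["fy"],1]); o=-c["R"].T@c["t"]
    return o+d*(z-o[2])/d[2]
def proj(c,X):
    p=c["R"]@np.asarray(X)+c["t"]; return np.array([c["fx"]*p[0]/p[2]+c["cx"],c["fy"]*p[1]/p[2]+c["cy"]])
E
python3 - <<'E'
from h import *
c=capture("top")
H=[(348,71),(412,69),(473,89),(523,127),(557,181),(570,243),(562,306),(532,363),(484,406),(424,429),(298,411),(247,371),(213,317),(200,254),(210,191),(241,135),(289,93)]
P=np.array([ray(c,(a+.5)/3.3-.5+220,(b+.5)/3.3-.5+115,.03)[:2] for a,b in H])
# index k: hole sequence clockwise in image
k=np.array(list(range(10))+list(range(11,18)))
def f(p): 
    a=p[2]-k*np.pi/9   # image cw seen from above = cw world
    return (np.c_[p[0]+p[3]*np.cos(a),p[1]+p[3]*np.sin(a)]-P).ravel()
r=least_squares(f,[.65,0,0,.165]); print(r.x,np.sqrt(np.mean(r.fun**2)))
p=r.x
hole=lambda k:(p[0]+.165*np.cos(p[2]-k*np.pi/9),p[1]+.165*np.sin(p[2]-k*np.pi/9))
print("pin hole",hole(10),"next right",hole(9),"left",hole(11))
a=p[2]-10*np.pi/9; print("radial angle of pin",np.degrees(a)%360)
e=np.array([np.cos(a),np.sin(a)])
for n in("side","top"):
    c=capture(n); 
    # ring centre: measure vs predicted
    rc=np.r_[hole(10),.107]; print(n,proj(c,rc))
    ux=np.r_[-e,0]; uz=np.array([0,0,1]); uy=np.cross(uz,ux)
    im=c["image"][:,:,::-1].copy()
    im=cv2.resize(im,None,fx=4,fy=4,interpolation=cv2.INTER_CUBIC)
    for t in np.linspace(0,2*np.pi,60):
        for rr in(.024,.031):
            X=rc+rr*(np.cos(t)*uy+np.sin(t)*(.643*ux+.766*uz)); q=proj(c,X)*4+1.5
            cv2.circle(im,tuple(int(round(v)) for v in q),1,(255,0,255),-1)
    q=(proj(c,rc)*4).astype(int)
    cv2.imwrite(f"pics/ov_{n}.png",im[q[1]-200:q[1]+200,q[0]-200:q[0]+200])
c=capture("top")
for n,u,v,z in(("model plinth",423,242,.03),("mallet",246,216,.1)): print(n,ray(c,u,v,z))
E
python3 - <<'E'
import cv2,numpy as np
cv2.imwrite("pics/ov.png",np.hstack([cv2.imread(f"pics/ov_{n}.png") for n in("side","top")]))
E
```

```text
[ 0.70852956 -0.04331376  0.1787818   0.16529301] 0.00033106305824622293
pin hole (np.float64(0.545916012393922), np.float64(-0.015352483423348814)) next right (np.float64(0.546159489028404), np.float64(-0.07265586480120252)) left (np.float64(0.5652861299090642), np.float64(0.03857835511692291))
radial angle of pin 170.24344286991263
side [314.73277696 244.14993687]
top [328.71042387 243.12052594]
model plinth [ 0.5485596  -0.29140932  0.03      ]
mallet [0.62819991 0.21362515 0.1       ]
```

View pics/ov.png

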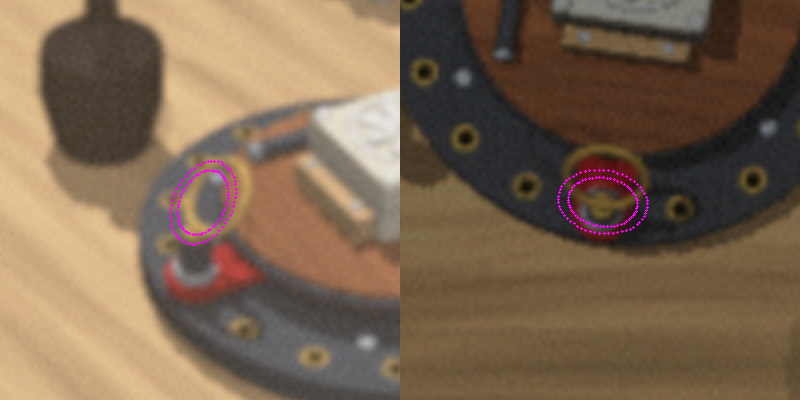

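```bash
cat >> h.py <<'E'
C=np.array([.7085,-.0433]); A0=np.radians(170.243)
def frame(j,off=.0177,z=.107):
    a=A0-(-j if False else j)  # + j = clockwise from above
    e=np.array([np.cos(a),np.sin(a)]); ux=np.r_[-e,0]; uz=np.array([0,0,1.]); uy=np.cross(uz,ux)
    rc=np.r_[C+(.165-off)*e,z]; return rc,ux,uy,uz
def overlay(fn,j,off=.0177,z=.107,extra=[]):
    out=[]
    rc,ux,uy,uz=frame(j,off,z)
    for n in("side","top"):
        c=capture(n)
        im=cv2.resize(c["image"][:,:,::-1],None,fx=4,fy=4,interpolation=cv2.INTER_CUBIC)
        for t in np.linspace(0,2*np.pi,40):
            for rr in(.024,.031):
                q=proj(c,rc+rr*(np.cos(t)*uy+np.sin(t)*(.643*ux+.766*uz)))*4+1.5
                cv2.circle(im,tuple(int(round(v)) for v in q),1,(255,0,255),-1)
        for X in extra:
            q=proj(c,X)*4+1.5
            cv2.circle(im,tuple(int(round(v)) for v in q),3,(0,255,0),-1)
        q=(proj(c,rc)*4).astype(int)
        out.append(im[q[1]-200:q[1]+200,q[0]-200:q[0]+200])
    cv2.imwrite(fn,np.hstack(out)); print(rc)
E
python3 -c "
from h import *
overlay('pics/ov2.png',0)"
```

```text
[ 0.56333064 -0.01833708  0.107     ]
```

View pics/ov2.png

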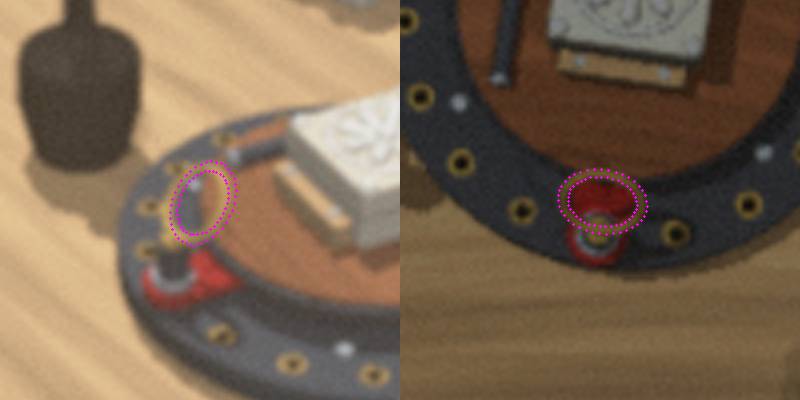

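```bash
python3 -m handwheel '[[1,0,-50,0,0],[1,0,-50,0,0],[1,0,-50,0,0],[1,0,-50,0,0],[1,0,-50,0,0],[1,0,-50,0,0]]'; python3 -c "
from h import *
s=robot.state();print(s['time'],s['joint_pos'].round(3) if hasattr(s['joint_pos'],'round') else s['joint_pos'],s['position']);print(Ro.from_rotvec(s['ee_rot']).as_matrix().round(3))"
```

```text
time: 1.15
position: [0.2333, 0.5792, 0.5338]
ee_rot: [-1.549, 0.3, -0.3]
ft_force: [0.2, 1.3, 0.8]
grip_width: 1.0
1.15 [-1.275  0.344  0.016  1.008 -0.005  1.788 -0.073] [0.23330221 0.57915489 0.53381484]
[[ 0.928  0.     0.374]
 [-0.374  0.001  0.928]
 [-0.    -1.     0.001]]
```

```bash
python3 -m handwheel '[[1,0,-40,0,0],[1,0,-40,0,0],[1,0,-40,0,0],[1,0,-40,0,0]]'; python3 -c "
from h import *
s=robot.state();print(s['time'],np.round(s['joint_pos'],3),s['position']);print(Ro.from_rotvec(s['ee_rot']).as_matrix().round(3))"
```

```text
time: 1.55
position: [0.2251, 0.5577, 0.6152]
ee_rot: [-1.459, 0.284, -0.311]
ft_force: [-0.7, -0.2, -0.4]
grip_width: 1.002
1.55 [-1.497  0.278  0.356  0.934 -0.103  1.852 -0.005] [0.22505278 0.55771619 0.61523776]
[[ 0.927  0.034  0.373]
 [-0.374  0.086  0.923]
 [-0.001 -0.996  0.092]]
```

```bash
cat > st.py <<'E'
from h import *
s=robot.state();M=Ro.from_rotvec(s['ee_rot']).as_matrix()
print(round(s['time'],2),"q",np.round(s['joint_pos'],3),"p",np.round(s['position'],4),"F",np.round(s['ft_force'],1),"T",np.round(s['wrist_torque'],2));print(M.round(3))
y=M[:,1];print("tilt",np.degrees(np.arccos(-y[2])).round(1),"heading of tip",np.degrees(np.arctan2(y[1],y[0])).round(1),"grip",s['grip_width'])
E
python3 -m handwheel '[[1,0,-40,0,0],[1,0,-40,0,0],[1,0,-40,0,0],[1,0,-40,0,0]]'; python3 st.py;python3 -m handwheel '[[1,0,40,0,0],[1,0,40,0,0],[1,0,40,0,0]]'; python3 st.py
```

```text
time: 1.95
position: [0.211, 0.5209, 0.6852]
ee_rot: [-1.338, 0.262, -0.321]
ft_force: [-0.0, 0.2, -0.3]
grip_width: 1.004
1.95 q [-1.675  0.163  0.531  0.932 -0.094  1.852 -0.008] p [0.211  0.5209 0.6852] F [-0.   0.2 -0.3] T [-0.2   0.12 -0.02]
[[ 0.927  0.078  0.366]
 [-0.375  0.198  0.906]
 [-0.002 -0.977  0.213]]
tilt 12.3 heading of tip 68.6 grip 1.003767506288471
time: 2.25
position: [0.2201, 0.545, 0.5662]
ee_rot: [-1.338, 0.262, -0.321]
ft_force: [-0.4, -0.1, 0.3]
grip_width: 1.001
2.25 q [-1.704  0.12   0.506  1.256 -0.056  1.565 -0.026] p [0.2201 0.545  0.5662] F [-0.4 -0.1  0.3] T [-0.17  0.02  0.05]
[[ 0.928  0.077  0.366]
 [-0.374  0.199  0.906]
 [-0.002 -0.977  0.213]]
tilt 12.3 heading of tip 68.7 grip 1.0006157214145783
```

```bash
python3 -m handwheel '[[-1,34,-7.5,-34,0],[-1,34,-7.5,-34,0],[-1,34,-7.5,-34,0],[-1,34,-7.5,-34,0],[-1,34,-7.5,-34,0],[-1,34,-7.5,-34,0],[-1,34,-7.5,-34,0],[-1,34,-7.5,-34,0],[-1,34,-7.5,-34,0],[-1,34,-7.5,-34,0],[-1,34,-7.5,-34,0],[-1,34,-7.5,-34,0],[-1,34,-7.5,-34,0],[-1,34,-7.5,-34,0],[-1,34,-7.5,-34,0]]' ; python3 st.py
```

```text
time: 3.75
position: [0.4851, -0.1159, 0.5671]
ee_rot: [-1.342, 0.254, -0.328]
ft_force: [-7.7, -23.3, -8.0]
grip_width: 0.001
3.75 q [-1.496 -0.292  1.442  1.329  0.102  1.752  1.165] p [ 0.4851 -0.1159  0.5671] F [ -7.7 -23.3  -8. ] T [-1.7   0.73 -0.06]
[[ 0.927  0.086  0.365]
 [-0.375  0.192  0.907]
 [ 0.008 -0.978  0.211]]
tilt 12.2 heading of tip 65.9 grip 0.0009092242442134492
```

```bash
python3 -m handwheel '[[-1,23,18,6,0],[-1,23,18,6,0],[-1,23,18,6,0],[-1,23,18,6,0],[-1,23,18,6,0],[-1,23,18,6,0]]' ; python3 st.py; python3 - <<'E'
from h import *
c=capture("side");cv2.imwrite("pics/s1.png",c["image"][:,:,::-1])
E
```

```text
time: 4.35
position: [0.5375, -0.0821, 0.4725]
ee_rot: [-1.349, 0.188, -0.412]
ft_force: [-0.7, -0.4, -0.1]
grip_width: 0.001
4.35 q [-1.526 -0.294  1.439  1.557  0.142  1.429  1.105] p [ 0.5375 -0.0821  0.4725] F [-0.7 -0.4 -0.1] T [-0.14  0.19  0.02]
[[ 0.913  0.18   0.365]
 [-0.393  0.162  0.905]
 [ 0.104 -0.97   0.219]]
tilt 14.0 heading of tip 42.0 grip 0.0007091800599814415
```

View pics/s1.png

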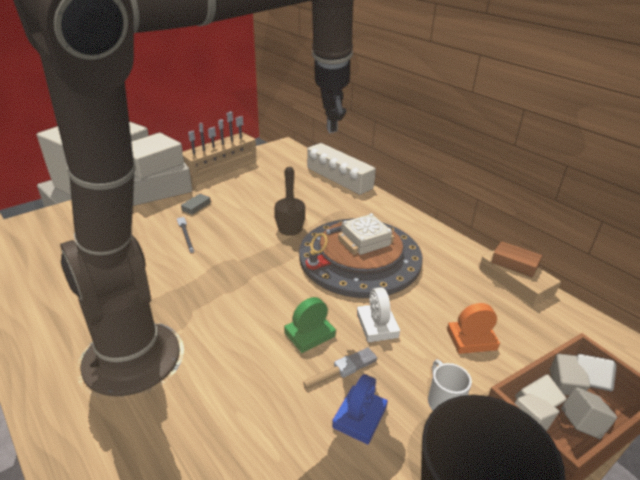

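```bash
python3 -m handwheel '[[-1,-25,5,34,0],[-1,-25,5,34,0],[-1,-25,5,34,0],[-1,-25,5,34,0],[-1,-25,5,34,0],[-1,-25,5,34,0],[-1,-25,5,34,0],[-1,-25,5,34,0],[-1,-25,5,34,0]]' ; python3 st.py
```

```text
time: 5.3
position: [0.4511, 0.2912, 0.4745]
ee_rot: [-1.347, 0.188, -0.412]
ft_force: [0.7, -0.2, 1.4]
grip_width: 0.001
5.3 q [-1.431 -0.061  0.751  1.618  0.027  1.322  0.496] p [0.4511 0.2912 0.4745] F [ 0.7 -0.2  1.4] T [-0.19  0.12  0.01]
[[ 0.913  0.18   0.365]
 [-0.394  0.164  0.904]
 [ 0.103 -0.97   0.22 ]]
tilt 14.1 heading of tip 42.3 grip 0.0013202660832135598
```

```bash
python3 -m handwheel '[[-1,23,10,33,0],[-1,23,10,33,0],[-1,23,10,33,0],[-1,23,10,33,0],[-1,23,10,33,0],[-1,23,10,33,0]]' ; python3 st.py
```

```text
time: 5.9
position: [0.6619, 0.4259, 0.4734]
ee_rot: [-1.348, 0.188, -0.411]
ft_force: [0.4, -0.1, 2.0]
grip_width: 0.004
5.9 q [-1.02   0.57   0.821  0.983 -0.503  1.506  0.817] p [0.6619 0.4259 0.4734] F [ 0.4 -0.1  2. ] T [-0.12  0.13  0.01]
[[ 0.914  0.179  0.364]
 [-0.393  0.163  0.905]
 [ 0.102 -0.97   0.219]]
tilt 14.0 heading of tip 42.4 grip 0.0039504268035607274
```

```bash
python3 -m handwheel '[[-1,23,-5,-34,0],[-1,23,-5,-34,0],[-1,23,-5,-34,0],[-1,23,-5,-34,0],[-1,23,-5,-34,0],[-1,23,-5,-34,0],[-1,23,-5,-34,0],[-1,23,-5,-34,0],[-1,23,-5,-34,0],[-1,23,-5,-34,0],[-1,23,-5,-34,0],[-1,23,-5,-34,0],[-1,23,-5,-34,0],[-1,23,-5,-34,0]]' ; python3 st.py
```

```text
time: 7.3
position: [0.7683, -0.1452, 0.4714]
ee_rot: [-1.347, 0.187, -0.412]
ft_force: [0.4, 0.3, 0.0]
grip_width: -0.002
7.3 q [-0.127  0.635  0.795  0.873 -0.678  1.678  1.606] p [ 0.7683 -0.1452  0.4714] F [0.4 0.3 0. ] T [-0.11  0.16  0.02]
[[ 0.914  0.18   0.364]
 [-0.393  0.164  0.905]
 [ 0.104 -0.97   0.221]]
tilt 14.1 heading of tip 42.2 grip -0.0021763352854018776
```

```bash
python3 -m handwheel '[[-1,0,0,0,-0.13],[-1,0,0,0,-0.13],[-1,0,0,0,-0.13]]' ; python3 st.py
```

```text
time: 7.6
position: [0.7682, -0.1447, 0.471]
ee_rot: [-1.401, -0.139, -0.141]
ft_force: [0.2, 0.2, -0.2]
grip_width: 0.001
7.6 q [-0.103  0.621  0.726  0.872 -0.631  1.663  1.978] p [ 0.7682 -0.1447  0.471 ] F [ 0.2  0.2 -0.2] T [-0.15  0.2   0.02]
[[ 0.984  0.18  -0.014]
 [-0.016  0.163  0.986]
 [ 0.18  -0.97   0.163]]
tilt 14.1 heading of tip 42.1 grip 0.0010738080997484947
```

```bash
python3 -m handwheel '[[-1,42,-8,-10,0],[-1,42,-8,-10,0],[-1,42,-8,-10,0],[-1,42,-8,-10,0]]' ; python3 st.py
```

```text
time: 8.0
position: [0.8643, -0.1473, 0.4748]
ee_rot: [-1.436, -0.177, -0.116]
ft_force: [2.2, 3.3, -1.3]
grip_width: -0.003
8.0 q [ 0.17   0.88   0.068  0.255 -0.23   1.843  1.739] p [ 0.8643 -0.1473  0.4748] F [ 2.2  3.3 -1.3] T [-0.   0.1  0. ]
[[ 0.981  0.185 -0.052]
 [ 0.027  0.132  0.991]
 [ 0.191 -0.974  0.125]]
tilt 13.2 heading of tip 35.5 grip -0.0026315230042410565
```

```bash
python3 -m handwheel '[[-1,21,-39,-4,0],[-1,21,-39,-4,0],[-1,21,-39,-4,0],[-1,21,-39,-4,0]]' ; python3 st.py
```

```text
time: 8.4
position: [0.864, -0.1592, 0.5618]
ee_rot: [-1.447, -0.281, -0.232]
ft_force: [-0.3, -0.4, 0.8]
grip_width: -0.0
8.4 q [ 0.176  0.849  0.262  0.137 -0.423  1.853  1.741] p [ 0.864  -0.1592  0.5618] F [-0.3 -0.4  0.8] T [-0.13  0.37  0.01]
[[ 0.945  0.324 -0.048]
 [ 0.013  0.111  0.994]
 [ 0.327 -0.94   0.1  ]]
tilt 20.0 heading of tip 18.9 grip -0.00023632215341190096
```

```bash
python3 -m handwheel '[[-1,14,-43,-5,0],[-1,14,-43,-5,0],[-1,14,-43,-5,0],[-1,14,-43,-5,0]]' ; python3 st.py
```

```text
time: 8.8
position: [0.8154, -0.1802, 0.6718]
ee_rot: [-1.455, -0.373, -0.341]
ft_force: [-0.0, -0.5, -0.1]
grip_width: 0.002
8.8 q [ 0.229  0.718  0.114  0.137 -0.303  1.853  1.741] p [ 0.8154 -0.1802  0.6718] F [-0.  -0.5 -0.1] T [-0.06  0.48  0.03]
[[ 0.896  0.443 -0.039]
 [ 0.     0.087  0.996]
 [ 0.445 -0.892  0.078]]
tilt 26.8 heading of tip 11.1 grip 0.001639682558832092
```

```bash
python3 -m handwheel '[[-1,19,-40,-8,0],[-1,19,-40,-8,0],[-1,19,-40,-8,0],[-1,19,-40,-8,0],[-1,19,-40,-8,0],[-1,19,-40,-8,0]]' ; python3 st.py
```

```text
time: 9.4
position: [0.7275, -0.214, 0.806]
ee_rot: [-1.461, -0.496, -0.488]
ft_force: [-0.3, 0.6, -0.7]
grip_width: 0.005
9.4 q [ 0.318  0.555  0.156  0.137 -0.394  1.853  1.774] p [ 0.7275 -0.214   0.806 ] F [-0.3  0.6 -0.7] T [-0.09  0.66  0.01]
[[ 0.806  0.591 -0.021]
 [-0.012  0.051  0.999]
 [ 0.592 -0.805  0.048]]
tilt 36.4 heading of tip 5.0 grip 0.00488315769014138
```

```bash
python3 -m handwheel '[[-1,26,-36,-10,0],[-1,26,-36,-10,0],[-1,26,-36,-10,0],[-1,26,-36,-10,0]]' ; python3 st.py
```

```text
time: 9.8
position: [0.6697, -0.2332, 0.8785]
ee_rot: [-1.464, -0.574, -0.584]
ft_force: [-0.6, -0.1, -0.8]
grip_width: -0.005
9.8 q [ 0.347  0.479  0.595  0.137 -0.833  1.853  1.824] p [ 0.6697 -0.2332  0.8785] F [-0.6 -0.1 -0.8] T [-0.06  0.74  0.02]
[[ 0.737  0.676 -0.004]
 [-0.016  0.023  1.   ]
 [ 0.676 -0.736  0.028]]
tilt 42.6 heading of tip 1.9 grip -0.005192855441989177
```

```bash
python3 -m handwheel '[[-1,-38,24,12,0],[-1,-38,24,12,0],[-1,-38,24,12,0],[-1,-38,24,12,0],[-1,-38,24,12,0],[-1,-38,24,12,0],[-1,-38,24,12,0]]' ; python3 st.py
```

```text
time: 10.5
position: [0.6175, -0.1493, 0.6529]
ee_rot: [-1.46, -0.579, -0.606]
ft_force: [0.1, -1.5, -0.4]
grip_width: 0.002
10.5 q [-0.437 -0.142  0.603  1.474 -0.082  1.04   1.759] p [ 0.6175 -0.1493  0.6529] F [ 0.1 -1.5 -0.4] T [-0.09  0.79 -0.04]
[[ 0.724  0.689  0.006]
 [-0.026  0.019  0.999]
 [ 0.689 -0.724  0.032]]
tilt 43.6 heading of tip 1.6 grip 0.0015483897460232521
```

```bash
python3 -m handwheel '[[-1,-38,22,10,0],[-1,-38,22,10,0],[-1,-38,22,10,0],[-1,-38,22,10,0],[-1,-38,22,10,0],[-1,-38,22,10,0]]' ; python3 st.py
```

```text
time: 11.1
position: [0.5437, -0.0815, 0.4026]
ee_rot: [-1.461, -0.577, -0.608]
ft_force: [1.1, 0.4, -0.3]
grip_width: 0.001
11.1 q [-0.306 -0.272  0.342  2.143  0.066  0.496  1.564] p [ 0.5437 -0.0815  0.4026] F [ 1.1  0.4 -0.3] T [-0.06  0.7   0.04]
[[ 0.724  0.689  0.008]
 [-0.028  0.018  0.999]
 [ 0.689 -0.724  0.032]]
tilt 43.6 heading of tip 1.5 grip 0.0005042271885289997
```

```bash
python3 -m handwheel '[[-1,-28,26,10,0],[-1,-28,26,10,0],[-1,-28,26,10,0],[-1,-28,26,10,0]]' ; python3 st.py
```

```text
time: 11.5
position: [0.5335, -0.0504, 0.2759]
ee_rot: [-1.474, -0.563, -0.607]
ft_force: [-0.3, -1.2, 0.2]
grip_width: 0.0
11.5 q [-0.394 -0.149  0.372  2.373  0.325  0.165  1.236] p [ 0.5335 -0.0504  0.2759] F [-0.3 -1.2  0.2] T [ 0.    0.78 -0.02]
[[ 0.732  0.681  0.02 ]
 [-0.032  0.005  0.999]
 [ 0.681 -0.732  0.025]]
tilt 43.0 heading of tip 0.4 grip 0.00029496924607666617
```

```bash
cat > kin.py <<'E'
import numpy as np, itertools
from scipy.spatial.transform import Rotation as Ro
from scipy.optimize import least_squares
D=[([-1.2562,0.4119,-0.0127,1.5971,0.0056,1.1343,-0.0822],[.2333,.5793,.2304],[-1.55157,.30054,-.30019]),
([-1.497,0.278,0.356,0.934,-0.103,1.852,-0.005],[.22505,.55772,.61524],[-1.459,.284,-.311]),
([-1.704,0.12,0.506,1.256,-0.056,1.565,-0.026],[.2201,.545,.5662],[-1.338,.262,-.321]),
([-1.526,-0.294,1.439,1.557,0.142,1.429,1.105],[.5375,-.0821,.4725],[-1.349,.188,-.412]),
([-1.02,.57,.821,.983,-.503,1.506,.817],[.6619,.4259,.4734],[-1.348,.188,-.411]),
([-.127,.635,.795,.873,-.678,1.678,1.606],[.7683,-.1452,.4714],[-1.347,.187,-.412]),
([.17,.88,.068,.255,-.23,1.843,1.739],[.8643,-.1473,.4748],[-1.436,-.177,-.116]),
([.347,.479,.595,.137,-.833,1.853,1.824],[.6697,-.2332,.8785],[-1.464,-.574,-.584]),
([-.437,-.142,.603,1.474,-.082,1.04,1.759],[.6175,-.1493,.6529],[-1.46,-.579,-.606]),
([-.306,-.272,.342,2.143,.066,.496,1.564],[.5437,-.0815,.4026],[-1.461,-.577,-.608]),
([-.394,-.149,.372,2.373,.325,.165,1.236],[.5335,-.0504,.2759],[-1.474,-.563,-.607])]
ax={1:'z',2:'y',3:'z',4:'y',5:'z',6:'y',7:'z'}
def rot(a,t): return Ro.from_euler(a,t).as_matrix()
def fk(q,p,s):
    h,L1,e1,L2,e2,L3,e3,o3,o5=p[:9]
    R=rot('z',s[0]*q[0]); X=np.array([0,0,h]); R=R@rot('y',q[1]); R=R@rot('z',s[1]*q[2])
    X=X+R@[e1,o3,L1]; R=R@rot('y',q[3]); X=X+R@[e2,0,0]; R=R@rot('z',s[2]*q[4]); X=X+R@[0,o5,L2]
    R=R@rot('y',q[5]); X=X+R@[e3,0,L3]; R=R@rot('z',s[3]*q[6]); return X,R
T0=None
if __name__=="__main__":
  best=None
  for s in itertools.product([1,-1],repeat=4):
    def f(p):
        out=[]
        for q,x,r in D:
            X,R=fk(q,p,s); Rm=R@Ro.from_rotvec(p[9:12]).as_matrix()
            out+=list(X-x)+list(.3*(Rm-Ro.from_rotvec(r).as_matrix()).ravel())
        return np.array(out)
    for g in ([np.pi/2,0,0],[-np.pi/2,0,0],[0,2.2,2.2],[0,-2.2,2.2]):
        r=least_squares(f,[.3,.35,0,.35,0,.3,0,0,0]+g)
        if best is None or r.cost<best[0]: best=(r.cost,s,r.x,np.abs(r.fun).max())
  print(best[0],best[1],best[2].round(4),best[3]); np.savez("kin.npz",p=best[2],s=best[1])
E
python3 kin.py
```

```text
0.0004902407333687251 (-1, -1, -1, -1) [ 0.2966  0.5222  0.0104  0.4581  0.0048  0.3464 -0.     -0.0285 -0.0132
  1.2093 -1.2093 -1.2095] 0.015469228872988114
```

```bash
cat > kin2.py <<'E'
from kin import *
s=(-1,-1,-1,-1)
LO=np.array([-2.95,-.29,-1.47,.14,-1.03,.13,-2.86]);HI=np.array([2.95,1.99,1.44,2.54,4.17,1.85,2.86])
def fk2(q,p):
    O=p[:18].reshape(6,3); R=np.eye(3); X=np.zeros(3)
    a=['z','y','z','y','z','y','z']; sg=[-1,1,-1,1,-1,1,-1]
    for i in range(7):
        R=R@rot(a[i],sg[i]*q[i])
        if i<6: X=X+R@O[i]
    return X,R@Ro.from_rotvec(p[18:21]).as_matrix()
def fit():
    b=np.load("kin.npz")["p"]
    x0=np.zeros(21); x0[2]=b[0]; x0[8]=b[1]; x0[14]=b[3]; x0[17]=b[5]; x0[18:]=b[9:12]
    def f(p):
        out=[]
        for q,x,r in D:
            X,R=fk2(q,p); out+=list(X-x)+list(.3*(R-Ro.from_rotvec(r).as_matrix()).ravel())
        return np.array(out+list(.003*(p[:18]-x0[:18])))
    return least_squares(f,x0)
if __name__=="__main__":
    r=fit(); print(r.x[:18].reshape(6,3).round(4), r.x[18:].round(3)); F=r.fun[:-18].reshape(-1,12)
    print(np.abs(F[:,:3]).max(1).round(4),np.abs(F[:,3:]/.3).max(1).round(3)); np.save("k2.npy",r.x)
E
python3 kin2.py
```

```text
[[-2.000e-04 -1.460e-02  2.837e-01]
 [ 1.000e-04 -1.460e-02  5.800e-03]
 [-2.000e-04 -9.200e-03  5.280e-01]
 [ 2.000e-04 -9.200e-03 -2.700e-03]
 [-2.000e-04 -2.000e-04  4.554e-01]
 [-1.000e-04 -2.000e-04  3.504e-01]] [ 1.209 -1.209 -1.209]
[0.0002 0.0002 0.0003 0.     0.0002 0.0002 0.0001 0.0002 0.0002 0.0002
 0.0001] [0.    0.    0.001 0.    0.001 0.    0.    0.001 0.    0.    0.   ]
```

```bash
cat > feas.py <<'E'
from kin2 import *
import h
p=np.load("k2.npy")
def ik(X,tilt,head=0.0,seed=None):
    y=np.array([np.sin(tilt)*np.cos(head),np.sin(tilt)*np.sin(head),-np.cos(tilt)])
    z=np.array([-np.sin(head),np.cos(head),0]); x=np.cross(y,z); T=np.c_[x,y,z]
    best=None
    rng=np.random.default_rng(0)
    seeds=[seed] if seed is not None else [np.array([-.39,-.14,.37,2.3,.3,.2,1.2])]+[rng.uniform(np.maximum(LO,-1.5),np.minimum(HI,1.8)) for _ in range(6)]
    for s0 in seeds:
        f=lambda q:np.r_[(fk2(q,p)[0]-X)*10,(fk2(q,p)[1]-T).ravel()]
        r=least_squares(f,np.clip(s0,LO+.001,HI-.001),bounds=(LO,HI))
        if best is None or r.cost<best[0]: best=(r.cost,r.x)
    return best
if __name__=="__main__":
    for j in(0,-.349):
        rc=h.frame(j)[0]; print("ring",j,rc)
        for t in(25,30,35,40,43):
            a=np.array([np.sin(np.radians(t)),0,-np.cos(np.radians(t))])
            o=[]
            for d,up in((.02,0),(.02,.025),(-.02,.01),(-.06,.02)):
                b=ik(rc+d*a+[0,0,up],np.radians(t)); o.append((round(b[0]**.5,3),b[1].round(2)[[3,5]].tolist()))
            print(t,o)
E
python3 feas.py
```

```text
ring 0 [ 0.56333064 -0.01833708  0.107     ]
25 [(np.float64(0.0), [2.24, 0.13]), (np.float64(0.0), [2.23, 0.2]), (np.float64(0.0), [2.25, 0.24]), (np.float64(0.0), [2.22, 0.37])]
30 [(np.float64(0.0), [2.28, 0.13]), (np.float64(0.0), [2.27, 0.13]), (np.float64(0.0), [2.3, 0.13]), (np.float64(0.0), [2.25, 0.6])]
35 [(np.float64(0.0), [2.34, 0.23]), (np.float64(0.0), [2.33, 0.16]), (np.float64(0.0), [2.32, 0.67]), (np.float64(0.0), [2.33, 0.51])]
40 [(np.float64(0.0), [2.4, 0.36]), (np.float64(0.0), [2.4, 0.26]), (np.float64(0.0), [2.45, 0.23]), (np.float64(0.0), [2.44, 0.14])]
43 [(np.float64(0.0), [2.44, 0.45]), (np.float64(0.0), [2.43, 0.36]), (np.float64(0.0), [2.48, 0.34]), (np.float64(0.0), [2.52, 0.21])]
ring -0.349 [ 0.56354588 -0.06948383  0.107     ]
25 [(np.float64(0.0), [2.2, 0.18]), (np.float64(0.0), [2.21, 0.21]), (np.float64(0.0), [2.23, 0.25]), (np.float64(0.0), [2.15, 0.69])]
30 [(np.float64(0.0), [2.26, 0.14]), (np.float64(0.0), [2.21, 0.54]), (np.float64(0.0), [2.24, 0.62]), (np.float64(0.0), [2.29, 0.23])]
35 [(np.float64(0.0), [2.32, 0.18]), (np.float64(0.0), [2.3, 0.15]), (np.float64(0.0), [2.33, 0.14]), (np.float64(0.0), [2.33, 0.13])]
40 [(np.float64(0.0), [2.37, 0.36]), (np.float64(0.0), [2.35, 0.29]), (np.float64(0.0), [2.39, 0.26]), (np.float64(0.0), [2.4, 0.15])]
43 [(np.float64(0.0), [2.4, 0.47]), (np.float64(0.0), [2.41, 0.34]), (np.float64(0.0), [2.43, 0.36]), (np.float64(0.0), [2.44, 0.42])]
```

```bash
python3 -m handwheel '[[-1,-20,17,7,0],[-1,-20,17,7,0],[-1,-20,17,7,0]]' ; python3 st.py
```

```text
time: 11.8
position: [0.5333, -0.05, 0.2515]
ee_rot: [-1.488, -0.56, -0.618]
ft_force: [0.0, -0.8, 0.3]
grip_width: -0.001
11.8 q [-0.7   -0.146  0.649  2.425  0.991  0.137  0.569] p [ 0.5333 -0.05    0.2515] F [ 0.  -0.8  0.3] T [ 0.    0.76 -0.05]
[[ 0.729  0.684  0.033]
 [-0.034 -0.012  0.999]
 [ 0.684 -0.729  0.014]]
tilt 43.2 heading of tip -1.0 grip -0.000895416882760661
```

```bash
python3 -m handwheel '[[-1,-10,9,4,0],[-1,-10,9,4,0],[-1,-10,9,4,0],[-1,-10,9,4,0],[-1,-10,9,4,0],[-1,-10,9,4,0]]' ; python3 st.py
```

```text
time: 12.4
position: [0.53, -0.0377, 0.1993]
ee_rot: [-1.495, -0.555, -0.621]
ft_force: [-0.1, -0.3, 0.5]
grip_width: 0.006
12.4 q [-1.39  -0.128  1.335  2.516  2.166  0.182 -0.595] p [ 0.53   -0.0377  0.1993] F [-0.1 -0.3  0.5] T [ 0.02  0.66 -0.12]
[[ 0.73   0.682  0.041]
 [-0.037 -0.02   0.999]
 [ 0.683 -0.731  0.01 ]]
tilt 43.1 heading of tip -1.7 grip 0.006423042835018355
```

```bash
python3 -m handwheel '[[-1,-8,10,6,0],[-1,-8,10,6,0],[-1,-8,10,6,0],[-1,-8,10,0,0]]' ; python3 st.py; python3 - <<'E'
from h import *
overlay("pics/ov3.png",0,extra=[robot.state()["position"]])
c=capture("wrist");cv2.imwrite("pics/w3.png",c["image"][:,:,::-1])
c=capture("side");cv2.imwrite("pics/s3.png",c["image"][:,:,::-1])
E
```

```text
time: 12.8
position: [0.5281, -0.0213, 0.1875]
ee_rot: [-1.508, -0.564, -0.619]
ft_force: [-0.2, 0.6, 0.8]
grip_width: 0.001
12.8 q [-1.645 -0.294  1.439  2.538  1.931  0.413 -0.361] p [ 0.5281 -0.0213  0.1875] F [-0.2  0.6  0.8] T [0.03 0.67 0.02]
[[ 0.728  0.684  0.039]
 [-0.025 -0.03   0.999]
 [ 0.685 -0.729 -0.005]]
tilt 43.2 heading of tip -2.5 grip 0.0012320353071451542
[ 0.56333064 -0.01833708  0.107     ]
```

View pics/ov3.png

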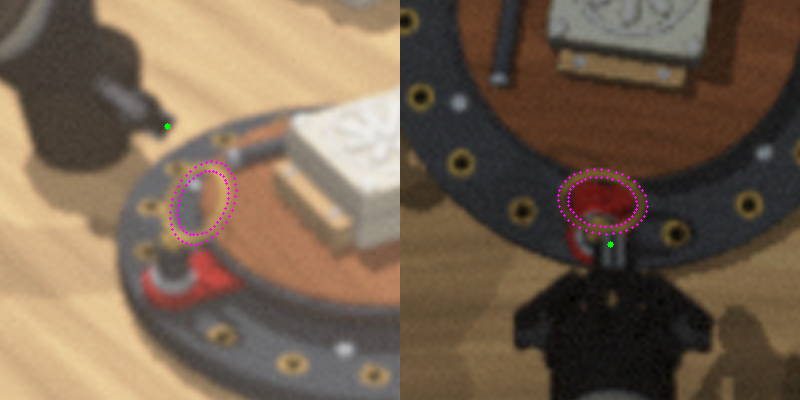

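View pics/s3.png

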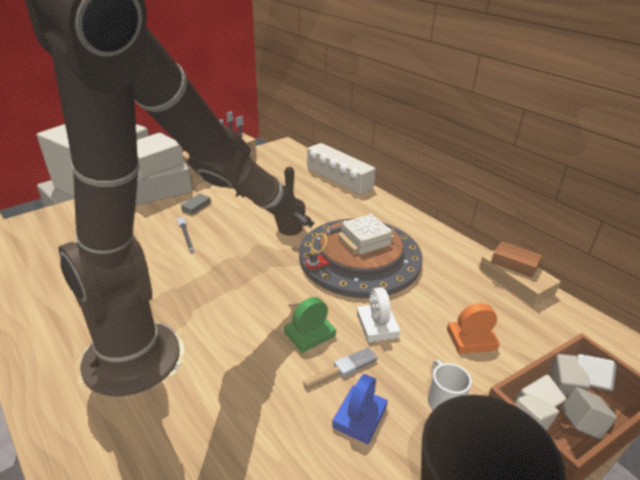

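View pics/w3.png

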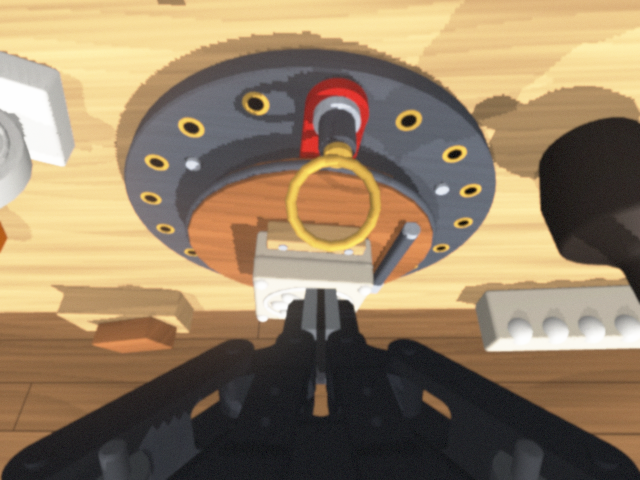

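```bash
python3 -m handwheel '[[-1,-6,9,1,0],[-1,-6,9,1,0],[-1,-6,9,1,0]]' ; python3 st.py
```

```text
time: 13.3
position: [0.5248, -0.0204, 0.1844]
ee_rot: [-1.514, -0.553, -0.611]
ft_force: [-0.2, 0.3, -0.8]
grip_width: -0.001
13.3 q [-1.653 -0.293  1.44   2.538  1.896  0.415 -0.335] p [ 0.5248 -0.0204  0.1844] F [-0.2  0.3 -0.8] T [ 0.05  0.73 -0.02]
[[ 0.737  0.675  0.042]
 [-0.026 -0.034  0.999]
 [ 0.676 -0.737 -0.007]]
tilt 42.5 heading of tip -2.8 grip -0.000532780058923868
```

```bash
cat > map.py <<'E'
from feas import *
import sys
def sols(X,t,n=40,head=0.):
    rng=np.random.default_rng(1); S=[]
    y=np.array([np.sin(t)*np.cos(head),np.sin(t)*np.sin(head),-np.cos(t)]); z=np.array([-np.sin(head),np.cos(head),0]); T=np.c_[np.cross(y,z),y,z]
    for q3 in np.linspace(-1.45,1.42,16):
        for q5 in(-.7,.5,2.,3.5):
            q0=np.array([-q3,0,q3,2.3,q5,.5,-q5 if q5<2 else 1.5-q5]); 
            f=lambda q:np.r_[(fk2(q,p)[0]-X)*10,(fk2(q,p)[1]-T).ravel(),.3*(q[2]-q3)*0]
            fx=lambda v:f(np.r_[v[:2],q3,v[2:]])
            lo=np.delete(LO,2);hi=np.delete(HI,2)
            r=least_squares(fx,np.clip(np.delete(q0,2),lo+.01,hi-.01),bounds=(lo,hi),max_nfev=40)
            if r.cost<1e-6:
                q=np.r_[r.x[:2],q3,r.x[2:]]
                if not any(np.abs(q-k).max()<.05 for k in S): S.append(q)
    return S
rc=h.frame(0)[0]
for t in map(float,sys.argv[1:]):
    a=np.array([np.sin(np.radians(t)),0,-np.cos(np.radians(t))])
    for nm,X in(("in",rc+.02*a),("pre",rc-.02*a+[0,0,.008]),("pre2",rc-.03*a+[0,0,.05]),("hi",np.array([.56,-.02,.25]))):
        S=sols(X,np.radians(t)); print(t,nm,X.round(3))
        for q in S: print("   ",q.round(2), "margin",np.minimum(q-LO,HI-q).min().round(2))
E
timeout 500 python3 map.py 40 33
```

```text
40.0 in [ 0.576 -0.018  0.092]
    [ 1.    0.96 -1.45  2.36  1.99  0.98 -0.09] margin 0.02
    [ 0.92  0.75 -1.26  2.36  2.05  0.76 -0.26] margin 0.18
    [ 0.8   0.61 -1.07  2.37  2.13  0.61 -0.42] margin 0.17
    [ 0.66  0.51 -0.88  2.37  2.25  0.5  -0.6 ] margin 0.17
    [ 0.5   0.45 -0.68  2.38  2.38  0.43 -0.78] margin 0.16
    [ 0.34  0.4  -0.49  2.39  2.53  0.39 -0.96] margin 0.15
    [ 0.18  0.38 -0.3   2.4   2.7   0.36 -1.16] margin 0.14
    [ 0.01  0.36 -0.11  2.41  2.87  0.34 -1.36] margin 0.13
    [-0.15  0.36  0.08  2.42  3.06  0.34 -1.57] margin 0.12
    [-0.31  0.37  0.27  2.43  3.25  0.35 -1.78] margin 0.11
    [-0.47  0.39  0.46  2.44  3.44  0.37 -1.99] margin 0.1
    [-0.62  0.43  0.65  2.45  3.63  0.42 -2.2 ] margin 0.09
    [-0.76  0.5   0.85  2.46  3.8   0.49 -2.4 ] margin 0.08
    [-0.88  0.6   1.04  2.46  3.96  0.6  -2.59] margin 0.08
    [-0.98  0.76  1.23  2.47  4.09  0.77 -2.78] margin 0.07
40.0 pre [ 0.55  -0.018  0.13 ]
    [ 1.06  0.72 -1.45  2.39  1.89  0.78 -0.13] margin 0.02
    [ 0.97  0.54 -1.26  2.39  1.96  0.58 -0.28] margin 0.15
    [ 0.84  0.42 -
[... 4143 characters left out ...]
.88  2.16  0.28  0.36  1.27] margin 0.23
    [ 0.6   0.06 -0.68  2.17  0.22  0.36  1.32] margin 0.23
    [ 0.41  0.04 -0.49  2.18  0.17  0.35  1.35] margin 0.22
    [ 0.22  0.03 -0.3   2.19  0.15  0.35  1.37] margin 0.22
    [ 0.03  0.02 -0.11  2.2   0.13  0.35  1.39] margin 0.22
    [-0.16  0.01  0.08  2.21  0.12  0.35  1.4 ] margin 0.22
    [-0.35 -0.    0.27  2.22  0.12  0.35  1.4 ] margin 0.22
    [-0.54 -0.01  0.46  2.23  0.13  0.35  1.39] margin 0.22
    [-0.73 -0.03  0.65  2.24  0.16  0.35  1.37] margin 0.22
    [-0.92 -0.05  0.85  2.25  0.2   0.36  1.34] margin 0.23
    [-1.12 -0.08  1.04  2.25  0.29  0.37  1.26] margin 0.21
    [-1.36 -0.17  1.23  2.26  0.54  0.41  1.04] margin 0.12
```

```bash
cat > sim.py <<'E'
from kin2 import *
from scipy.optimize import lsq_linear
p=np.load("k2.npy"); VM=np.array([2.39,2.39,3.01,3.01,3.14,3.14,3.14])*.7
def err(q,X,T,w):
    x,R=fk2(q,p); return np.r_[X-x, w*(Ro.from_matrix(T@R.T).as_rotvec())]
def step(q,X,T,w=.3,lam=.01,n=4):
    q0=q.copy()
    lo=np.maximum(LO,q0-VM*.1); hi=np.minimum(HI,q0+VM*.1)
    for _ in range(n):
        e=err(q,X,T,w); J=np.array([(err(q+1e-5*np.eye(7)[i],X,T,w)-e)/-1e-5 for i in range(7)]).T
        A=np.r_[J,lam*np.eye(7)]; b=np.r_[e,np.zeros(7)]
        r=lsq_linear(A,b,bounds=(np.minimum(lo-q,-1e-9),np.maximum(hi-q,1e-9))); q=q+r.x
    return q
def run(q,rows):
    q=np.array(q,float); X,T=fk2(q,p)
    for tx,ty,tz,tw in rows:
        X=X+T@np.array([tx,ty,tz])/1e3; T=T@rot('y',tw)
        q=step(q,X,T); X,T=fk2(q,p)
    return q
def show(q):
    X,R=fk2(q,p);y=R[:,1];print(np.round(q,2),X.round(3),"tilt",np.degrees(np.arccos(-y[2])).round(1),"head",np.degrees(np.arctan2(y[1],y[0])).round(1),"zaxis",R[:,2].round(2))
if __name__=="__main__":
    q=[.347,.479,.595,.137,-.833,1.853,1.824]
    q=run(q,[[-38,24,12,0]]*7);show(q); print("real -.437 -.142 .603 1.474 -.082 1.04 1.759")
    q=run(q,[[-38,22,10,0]]*6);show(q); print("real -.306 -.272 .342 2.143 .066 .496 1.564")
    q=run(q,[[-28,26,10,0]]*4);show(q); print("real -.394 -.149 .372 2.373 .325 .165 1.236")
    q=run(q,[[-20,17,7,0]]*3);show(q); print("real -.7 -.146 .649 2.425 .991 .137 .569")
    q=[.229,.718,.114,.137,-.303,1.853,1.741]; q=run(q,[[19,-40,-8,0]]*6);show(q);print("real .318 .555 .156 .137 -.394 1.853 1.774, .7275 -.214 .806")
    q=[-.127,.635,.795,.873,-.678,1.678,1.606]; q=run([-.103,.621,.726,.872,-.631,1.663,1.978],[[42,-8,-10,0]]*4);show(q);print("real .17 .88 .068 .255 -.23 1.843 1.739; .8643 -.1473 .4748")
    q=run([-1.704,.12,.506,1.256,-.056,1.565,-.026],[[34,-7.5,-34,0]]*15);show(q);print("real -1.496 -.292 1.442 1.329 .102 1.752 1.165")
E
python3 sim.py
```

```text
[ 0.5  -0.07 -0.17  1.47 -0.27  1.16  1.93] [ 0.575 -0.146  0.614] tilt 36.4 head 5.0 zaxis [-0.02  1.    0.05]
real -.437 -.142 .603 1.474 -.082 1.04 1.759
[ 0.46 -0.29 -0.21  2.16 -0.4   0.68  2.05] [ 0.468 -0.077  0.375] tilt 36.4 head 5.0 zaxis [-0.02  1.    0.05]
real -.306 -.272 .342 2.143 .066 .496 1.564
[ 0.33 -0.19 -0.28  2.48 -0.54  0.25  2.1 ] [ 0.439 -0.03   0.227] tilt 36.4 head 5.0 zaxis [-0.02  1.    0.05]
real -.394 -.149 .372 2.373 .325 .165 1.236
[ 0.6  -0.06 -0.6   2.54 -0.99  0.13  2.53] [ 0.422 -0.009  0.165] tilt 33.5 head 8.3 zaxis [-0.04  1.    0.07]
real -.7 -.146 .649 2.425 .991 .137 .569
[ 0.28  0.54  0.84  0.14 -1.03  1.78  1.82] [ 0.728 -0.223  0.862] tilt 44.4 head 1.3 zaxis [0.   1.   0.02]
real .318 .555 .156 .137 -.394 1.853 1.774, .7275 -.214 .806
[ 0.18  0.94  0.87  0.14 -1.03  1.82  1.77] [ 0.895 -0.184  0.509] tilt 20.3 head 22.6 zaxis [-0.01  0.99  0.14]
real .17 .88 .068 .255 -.23 1.843 1.739; .8643 -.1473 .4748
[-1.47 -0.29  1.44  1.34  0.1   1.73  1.19] [ 0.49  -0.127  0.565] tilt 12.5 head 59.4 zaxis [0.37 0.91 0.21]
real -1.496 -.292 1.442 1.329 .102 1.752 1.165
```

```bash
cat > plan.py <<'E'
from sim import *
def goto(q,W,v=42,pr=True):
    X,T=fk2(q,p); d=T.T@((np.array(W)-X)*1e3); n=int(np.ceil(np.linalg.norm(d)/v)); row=np.round(d/n,0)
    q=run(q,[list(row)+[0]]*n)
    if pr: print(n,row.astype(int).tolist(),end=" "); show(q)
    return q
E
python3 - <<'E'
from plan import *
q0=np.array([-1.653,-.293,1.44,2.538,1.896,.415,-.335])
for P in ([(.58,-.05,.30),(.6,-.05,.45),(.72,-.45,.45),(.42,-.45,.45),(.55,-.05,.3),(.55,-.02,.2),(.55,-.02,.135),(.575,-.02,.092)],
          [(.58,-.05,.30),(.62,-.3,.4),(.78,-.42,.4),(.45,-.35,.5),(.55,-.05,.3),(.55,-.02,.2),(.55,-.02,.135),(.575,-.02,.092)],
          [(.58,-.05,.30),(.62,-.3,.4),(.68,-.55,.4),(.35,-.45,.5),(.55,-.05,.4),(.55,-.02,.2),(.55,-.02,.135),(.575,-.02,.092)]):
    q=q0; print()
    for W in P: q=goto(q,W)
E
```

```text
4 [30, -12, -7] [-1.21 -0.29  1.03  2.3   1.06  0.41  0.54] [ 0.579 -0.048  0.298] tilt 43.5 head -3.2 zaxis [ 0.05  1.   -0.01]
4 [30, -24, -1] [-0.87 -0.28  0.67  2.    0.53  0.67  1.07] [ 0.6   -0.051  0.45 ] tilt 43.5 head -3.2 zaxis [ 0.05  1.   -0.01]
10 [10, 10, -39] [-1.04 -0.29  1.44  1.79  0.21  0.49  1.84] [ 0.628 -0.389  0.495] tilt 52.1 head -16.4 zaxis [ 0.18  0.97 -0.13]
6 [-27, -19, -15] [-0.2  -0.29  1.05  2.01 -0.48  0.57  2.7 ] [ 0.423 -0.449  0.451] tilt 52.1 head -16.4 zaxis [ 0.18  0.97 -0.13]
11 [-4, 9, 39] [ 0.94 -0.19 -0.93  2.31  0.36  0.13  1.09] [ 0.537 -0.057  0.315] tilt 48.3 head -12.6 zaxis [ 0.13  0.99 -0.1 ]
3 [-26, 27, 16] [ 1.39 -0.06 -1.47  2.36  1.02  0.13  0.43] [ 0.52  -0.022  0.239] tilt 42.2 head -9.0 zaxis [ 0.09  0.99 -0.06]
3 [-16, 32, 4] [ 0.94  0.39 -1.26  2.37  1.68  0.55 -0.15] [ 0.537 -0.021  0.157] tilt 37.7 head -7.1 zaxis [ 0.07  1.   -0.04]
2 [-4, 37, 3] [ 0.78  0.63 -1.14  2.34  1.92  0.73 -0.31] [ 0.576 -0.02   0.093] tilt 37.7 head -7.1 zaxis [ 0.07  1.   -0.04]

4 [30, -12, -7] [-1.21 -0.29  1.03  2.3   1.06  0.41  0.54] [ 0.5
[... 1304 characters left out ...]
 0.474] tilt 52.7 head -23.6 zaxis [ 0.25  0.95 -0.19]
6 [-19, -29, -7] [ 0.11 -0.29  0.81  1.93 -0.39  0.69  2.61] [ 0.371 -0.464  0.499] tilt 50.6 head -21.9 zaxis [ 0.23  0.96 -0.17]
12 [3, 6, 38] [ 1.07 -0.29 -1.03  2.13  0.15  0.36  1.26] [ 0.562 -0.057  0.399] tilt 49.3 head -20.0 zaxis [ 0.21  0.97 -0.16]
5 [-31, 22, 13] [ 1.37 -0.22 -1.47  2.38  1.01  0.13  0.3 ] [ 0.512 -0.021  0.248] tilt 44.9 head -16.9 zaxis [ 0.17  0.98 -0.12]
3 [-17, 35, 7] [ 0.96  0.29 -1.3   2.42  1.67  0.57 -0.25] [ 0.517 -0.024  0.178] tilt 40.6 head -12.6 zaxis [ 0.13  0.99 -0.08]
3 [-4, 34, 6] [ 0.7   0.65 -1.12  2.36  1.98  0.86 -0.43] [ 0.575 -0.02   0.091] tilt 40.6 head -12.6 zaxis [ 0.13  0.99 -0.08]
```

```bash
python3 -m handwheel '[[-1,30,-12,-7,0],[-1,30,-12,-7,0],[-1,30,-12,-7,0],[-1,30,-12,-7,0],[-1,30,-24,0,0],[-1,30,-24,0,0],[-1,30,-24,0,0],[-1,30,-24,0,0]]' ; python3 st.py
```

```text
time: 14.1
position: [0.586, -0.0439, 0.4206]
ee_rot: [-1.522, -0.549, -0.614]
ft_force: [1.1, -0.8, 0.3]
grip_width: 0.002
14.1 q [-0.847 -0.28   0.633  2.058  0.556  0.639  1.02 ] p [ 0.586  -0.0439  0.4206] F [ 1.1 -0.8  0.3] T [ 0.05  0.68 -0.01]
[[ 0.738  0.674  0.049]
 [-0.027 -0.043  0.999]
 [ 0.675 -0.738 -0.013]]
tilt 42.4 heading of tip -3.6 grip 0.0016971558557656533
```

```bash
python3 - <<'E'
from plan import *
q0=np.array([-.847,-.28,.633,2.058,.556,.639,1.02])
E=[(.55,-.05,.3),(.555,-.02,.19),(.555,-.02,.135),(.575,-.02,.092)]
for P in ([(.78,-.1,.45),(.6,-.3,.5)],[(.78,-.1,.45),(.7,-.35,.5),(.45,-.35,.5)],[(.75,-.2,.55),(.5,-.3,.55)],[(.6,-.3,.6),(.45,-.35,.55)],[(.72,-.35,.45),(.42,-.4,.45)],[(.78,-.1,.45),(.5,-.4,.4)]):
    q=q0; print()
    for W in P+E: q=goto(q,W)
E
```

```text
5 [33, 22, -10] [-0.79  0.22  1.03  1.68 -0.37  0.6   1.88] [ 0.767 -0.098  0.457] tilt 43.9 head -6.8 zaxis [ 0.08  1.   -0.04]
7 [-12, -18, -31] [-0.72 -0.15  1.16  1.76 -0.18  0.72  2.09] [ 0.603 -0.302  0.499] tilt 43.9 head -6.8 zaxis [ 0.08  1.   -0.04]
8 [-23, 11, 32] [-0.1  -0.12  0.02  2.31  0.58  0.24  0.92] [ 0.55  -0.05   0.298] tilt 43.6 head -6.2 zaxis [ 0.07  1.   -0.04]
3 [-24, 26, 12] [-0.06  0.06 -0.06  2.36  1.2   0.13  0.26] [ 0.552 -0.021  0.204] tilt 39.0 head -3.7 zaxis [ 0.04  1.   -0.02]
2 [-20, 28, 1] [ 0.17  0.21 -0.32  2.35  1.64  0.18 -0.17] [ 0.557 -0.02   0.145] tilt 35.3 head -4.5 zaxis [ 0.05  1.   -0.02]
2 [-8, 27, 1] [ 0.37  0.39 -0.57  2.33  2.02  0.34 -0.5 ] [ 0.575 -0.02   0.092] tilt 35.1 head -4.6 zaxis [ 0.05  1.   -0.02]

5 [33, 22, -10] [-0.79  0.22  1.03  1.68 -0.37  0.6   1.88] [ 0.767 -0.098  0.457] tilt 43.9 head -6.8 zaxis [ 0.08  1.   -0.04]
7 [-2, -8, -37] [-0.18  0.26  0.92  1.53 -0.76  0.87  2.49] [ 0.699 -0.351  0.498] tilt 43.9 head -6.8 zaxis [ 0.08  1.   -0.04]
6 [-30, -29, -3] [-0.09 -0.29  0.75  1.87 -0.27  0.84  2.34] [ 0.448
[... 2959 characters left out ...]
098  0.457] tilt 43.9 head -6.8 zaxis [ 0.08  1.   -0.04]
10 [-22, -12, -32] [-0.72 -0.24  1.43  1.93 -0.34  0.64  2.51] [ 0.501 -0.402  0.404] tilt 43.9 head -6.8 zaxis [ 0.08  1.   -0.04]
9 [-5, 9, 40] [ 0.19 -0.11 -0.23  2.28  0.32  0.22  1.19] [ 0.551 -0.051  0.301] tilt 43.5 head -5.0 zaxis [ 0.06  1.   -0.03]
3 [-25, 27, 11] [ 0.16  0.07 -0.26  2.34  0.95  0.13  0.53] [ 0.551 -0.024  0.206] tilt 38.2 head -2.5 zaxis [ 0.03  1.   -0.01]
2 [-21, 29, 2] [ 0.13  0.2  -0.25  2.34  1.39  0.13  0.09] [ 0.555 -0.021  0.146] tilt 34.0 head -2.5 zaxis [ 0.03  1.   -0.01]
2 [-7, 28, 1] [ 0.42  0.39 -0.6   2.3   1.83  0.29 -0.29] [ 0.574 -0.02   0.094] tilt 33.0 head -2.7 zaxis [ 0.03  1.   -0.01]
```

```bash
python3 -m handwheel '[[-1,33,22,-10,0],[-1,33,22,-10,0],[-1,33,22,-10,0],[-1,33,22,-10,0],[-1,33,22,-10,0],[-1,-2,-8,-37,0],[-1,-2,-8,-37,0],[-1,-2,-8,-37,0],[-1,-2,-8,-37,0],[-1,-2,-8,-37,0],[-1,-2,-8,-37,0],[-1,-2,-8,-37,0]]' ; python3 st.py
```

```text
time: 15.3
position: [0.66, -0.3453, 0.4666]
ee_rot: [-1.526, -0.513, -0.596]
ft_force: [1.3, -0.4, 0.8]
grip_width: 0.002
15.3 q [-0.26   0.255  1.047  1.603 -0.798  0.937  2.558] p [ 0.66   -0.3453  0.4666] F [ 1.3 -0.4  0.8] T [ 0.02  0.65 -0.02]
[[ 0.76   0.648  0.058]
 [-0.039 -0.043  0.998]
 [ 0.649 -0.761 -0.008]]
tilt 40.5 heading of tip -3.8 grip 0.0017398520950818682
```

```bash
python3 - <<'E'
from plan import *
q0=np.array([-.26,.255,1.047,1.603,-.798,.937,2.558])
E=[(.55,-.05,.3),(.555,-.02,.19),(.555,-.02,.135),(.575,-.02,.092)]
for P in ([(.42,-.4,.48)],[(.36,-.42,.48)],[(.40,-.45,.42)]):
    q=q0; print()
    for W in P+E: q=goto(q,W)
E
```

```text
6 [-29, -27, -11] [-0.24 -0.25  1.04  1.82 -0.32  0.94  2.48] [ 0.419 -0.398  0.477] tilt 40.5 head -3.8 zaxis [ 0.06  1.   -0.01]
10 [-3, 20, 36] [ 0.14 -0.11 -0.17  2.25  0.18  0.3   1.32] [ 0.547 -0.046  0.303] tilt 40.5 head -3.8 zaxis [ 0.06  1.   -0.01]
3 [-23, 30, 9] [ 0.12  0.08 -0.22  2.33  0.81  0.13  0.66] [ 0.554 -0.022  0.199] tilt 37.0 head -1.7 zaxis [0.04 1.   0.01]
2 [-19, 26, 1] [ 0.15  0.2  -0.27  2.33  1.25  0.13  0.22] [ 0.555 -0.02   0.145] tilt 33.3 head -1.7 zaxis [0.04 1.   0.01]
2 [-6, 28, 0] [ 0.3   0.36 -0.45  2.28  1.69  0.22 -0.18] [ 0.577 -0.02   0.096] tilt 31.5 head -1.9 zaxis [0.04 1.   0.  ]

8 [-27, -25, -11] [-0.13 -0.29  1.03  1.82 -0.33  1.01  2.57] [ 0.362 -0.416  0.479] tilt 40.5 head -3.8 zaxis [ 0.06  1.   -0.01]
11 [1, 22, 34] [ 0.31 -0.09 -0.31  2.24  0.07  0.28  1.45] [ 0.548 -0.054  0.299] tilt 40.5 head -3.7 zaxis [ 0.06  1.   -0.01]
3 [-22, 29, 12] [ 0.16  0.08 -0.25  2.32  0.69  0.13  0.79] [ 0.555 -0.022  0.201] tilt 36.8 head -0.9 zaxis [0.03 1.   0.01]
2 [-20, 27, 1] [ 0.2   0.21 -0.31  2.32  1.13  0.13  0.36] [ 0.556 -0.019  0.145] tilt 32.8 head -0.7 zaxis [0.03 1.   0.01]
2 [-6, 27, 0] [ 0.35  0.36 -0.49  2.27  1.57  0.21 -0.04] [ 0.576 -0.019  0.098] tilt 30.8 head -0.7 zaxis [0.03 1.   0.01]

7 [-32, -18, -17] [-0.13 -0.04  1.2   1.87 -0.64  0.97  2.86] [ 0.401 -0.444  0.421] tilt 39.7 head -6.1 zaxis [ 0.08  1.   -0.02]
11 [2, 15, 37] [ 0.21 -0.08 -0.25  2.22  0.25  0.32  1.24] [ 0.556 -0.051  0.301] tilt 39.7 head -5.9 zaxis [ 0.08  1.   -0.02]
3 [-24, 27, 11] [-0.    0.08 -0.1   2.34  0.87  0.13  0.58] [ 0.554 -0.023  0.199] tilt 37.2 head -2.7 zaxis [0.06 1.   0.01]
2 [-19, 26, 1] [ 0.09  0.2  -0.21  2.33  1.3   0.13  0.14] [ 0.556 -0.021  0.145] tilt 33.5 head -2.9 zaxis [0.06 1.   0.  ]
2 [-7, 27, 1] [ 0.37  0.38 -0.55  2.29  1.74  0.27 -0.25] [ 0.575 -0.019  0.095] tilt 32.2 head -3.1 zaxis [0.06 1.   0.  ]
```

```bash
python3 -m handwheel '[[-1,-27,-25,-11,0],[-1,-27,-25,-11,0],[-1,-27,-25,-11,0],[-1,-27,-25,-11,0],[-1,-27,-25,-11,0],[-1,-27,-25,-11,0],[-1,-27,-25,-11,0],[-1,-27,-25,-11,0]]' ; python3 st.py
```

```text
time: 16.1
position: [0.3598, -0.4146, 0.4798]
ee_rot: [-1.526, -0.515, -0.597]
ft_force: [0.0, -0.3, 0.4]
grip_width: -0.001
16.1 q [-0.097 -0.278  1.011  1.827 -0.349  1.016  2.586] p [ 0.3598 -0.4146  0.4798] F [ 0.  -0.3  0.4] T [ 0.02  0.69 -0.05]
[[ 0.758  0.649  0.058]
 [-0.039 -0.043  0.998]
 [ 0.651 -0.759 -0.008]]
tilt 40.6 heading of tip -3.8 grip -0.001180151070867869
```

```bash
python3 -m handwheel '[[-1,2,21,34,0],[-1,2,21,34,0],[-1,2,21,34,0],[-1,2,21,34,0],[-1,2,21,34,0],[-1,2,21,34,0],[-1,2,21,34,0],[-1,2,21,34,0],[-1,2,21,34,0],[-1,2,21,34,0],[-1,2,21,34,0]]' ; python3 st.py
```

```text
time: 17.2
position: [0.5495, -0.0517, 0.3147]
ee_rot: [-1.526, -0.513, -0.596]
ft_force: [1.1, -0.8, -0.8]
grip_width: -0.003
17.2 q [ 0.308 -0.11  -0.311  2.219  0.056  0.324  1.456] p [ 0.5495 -0.0517  0.3147] F [ 1.1 -0.8 -0.8] T [ 0.01  0.7  -0.08]
[[ 0.76   0.648  0.058]
 [-0.04  -0.043  0.998]
 [ 0.649 -0.761 -0.007]]
tilt 40.5 heading of tip -3.8 grip -0.003467023420216609
```

```bash
python3 - <<'E'
from plan import *
q0=np.array([.308,-.11,-.311,2.219,.056,.324,1.456])
for v in(40,15,10):
  for x in(.55,.535):
    q=q0; print(v,x)
    for W in [(x,-.035,.25),(x,-.02,.20),(x,-.02,.15),(.55,-.02,.13),(.575,-.02,.092)]: q=goto(q,W,v)
E
```

```text
40 0.55
2 [-21, 24, 8] [ 0.51 -0.01 -0.56  2.3   0.41  0.17  1.08] [ 0.549 -0.037  0.251] tilt 40.2 head -3.0 zaxis [ 0.05  1.   -0.  ]
2 [-17, 20, 8] [ 0.25  0.07 -0.35  2.33  0.83  0.13  0.64] [ 0.549 -0.023  0.206] tilt 37.8 head -1.5 zaxis [0.04 1.   0.01]
2 [-17, 23, 1] [ 0.21  0.17 -0.33  2.34  1.27  0.13  0.2 ] [ 0.551 -0.02   0.158] tilt 34.6 head -1.4 zaxis [0.04 1.   0.01]
1 [-16, 23, 0] [ 0.21  0.23 -0.34  2.34  1.49  0.14 -0.01] [ 0.551 -0.02   0.134] tilt 33.2 head -1.4 zaxis [0.04 1.   0.01]
2 [-2, 24, 0] [ 0.41  0.39 -0.57  2.3   1.87  0.27 -0.34] [ 0.574 -0.02   0.092] tilt 32.9 head -1.5 zaxis [0.04 1.   0.01]
40 0.535
2 [-27, 19, 8] [ 0.51 -0.04 -0.57  2.33  0.38  0.16  1.1 ] [ 0.534 -0.035  0.251] tilt 40.3 head -3.4 zaxis [ 0.05  1.   -0.  ]
2 [-16, 19, 8] [ 0.33  0.04 -0.44  2.36  0.8   0.13  0.66] [ 0.533 -0.022  0.209] tilt 37.9 head -1.6 zaxis [0.04 1.   0.01]
2 [-18, 24, 1] [ 0.23  0.14 -0.36  2.37  1.24  0.13  0.23] [ 0.534 -0.019  0.159] tilt 34.4 head -1.5 zaxis [0.04 1.   0.01]
1 [-4, 33, 0] [ 0.17  0.22 -0.29  2.34  1.46  0.13  0.01] [ 0.551 -0.02   0.13
[... 2027 characters left out ...]
 -0.022  0.093] tilt 40.4 head -3.7 zaxis [ 0.06  1.   -0.01]
10 0.535
7 [-8, 6, 2] [ 0.44 -0.03 -0.5   2.34  0.5   0.15  0.98] [ 0.535 -0.037  0.246] tilt 40.4 head -3.8 zaxis [ 0.06  1.   -0.01]
5 [-6, 7, 3] [ 0.38  0.07 -0.52  2.39  1.55  0.15 -0.1 ] [ 0.535 -0.022  0.201] tilt 40.1 head -3.6 zaxis [ 0.06  1.   -0.01]
6 [-5, 6, 0] [ 0.48  0.2  -0.65  2.43  2.13  0.28 -0.66] [ 0.536 -0.023  0.154] tilt 40.1 head -3.6 zaxis [ 0.06  1.   -0.01]
3 [-1, 9, 1] [ 0.49  0.3  -0.68  2.42  2.19  0.36 -0.71] [ 0.551 -0.021  0.131] tilt 40.1 head -3.6 zaxis [ 0.06  1.   -0.01]
5 [-1, 9, 0] [ 0.48  0.44 -0.69  2.38  2.28  0.48 -0.75] [ 0.576 -0.022  0.094] tilt 40.1 head -3.6 zaxis [ 0.06  1.   -0.01]
```

Slow descent keeps the tilt.

```bash
python3 -m handwheel '[[-1,-8,6,2,0],[-1,-8,6,2,0],[-1,-8,6,2,0],[-1,-8,6,2,0],[-1,-8,6,2,0],[-1,-8,6,2,0],[-1,-8,6,2,0],[-1,-6,7,3,0],[-1,-6,7,3,0],[-1,-6,7,3,0],[-1,-6,7,3,0],[-1,-6,7,3,0]]' ; python3 st.py
```

```text
time: 18.4
position: [0.535, -0.0274, 0.2041]
ee_rot: [-1.529, -0.51, -0.597]
ft_force: [0.3, -1.1, 0.3]
grip_width: 0.001
18.4 q [ 0.413  0.059 -0.54   2.389  1.549  0.151 -0.095] p [ 0.535  -0.0274  0.2041] F [ 0.3 -1.1  0.3] T [0.04 0.66 0.02]
[[ 0.76   0.647  0.061]
 [-0.04  -0.047  0.998]
 [ 0.648 -0.761 -0.01 ]]
tilt 40.4 heading of tip -4.1 grip 0.0012124061537921295
```

```bash
python3 -m handwheel '[[-1,-5.5,8,1.5,0],[-1,-5.5,8,1.5,0],[-1,-5.5,8,1.5,0],[-1,-5.5,8,1.5,0],[-1,-5.5,8,1.5,0],[-1,-5.5,8,1.5,0],[-1,-5.5,7,1.5,0],[-1,0,0,0,0]]' ; python3 st.py; python3 - <<'E'
from h import *
overlay("pics/ov4.png",0,extra=[robot.state()["position"]])
c=capture("wrist");cv2.imwrite("pics/w4.png",c["image"][:,:,::-1])
E
```

```text
time: 19.2
position: [0.5412, -0.0176, 0.136]
ee_rot: [-1.529, -0.509, -0.595]
ft_force: [-0.9, 0.5, -0.1]
grip_width: 0.003
19.2 q [ 0.476  0.269 -0.688  2.434  2.171  0.367 -0.711] p [ 0.5412 -0.0176  0.136 ] F [-0.9  0.5 -0.1] T [-0.    0.71  0.02]
[[ 0.762  0.645  0.06 ]
 [-0.04  -0.046  0.998]
 [ 0.646 -0.763 -0.009]]
tilt 40.3 heading of tip -4.1 grip 0.0029837631131621784
[ 0.56333064 -0.01833708  0.107     ]
```

View pics/ov4.png

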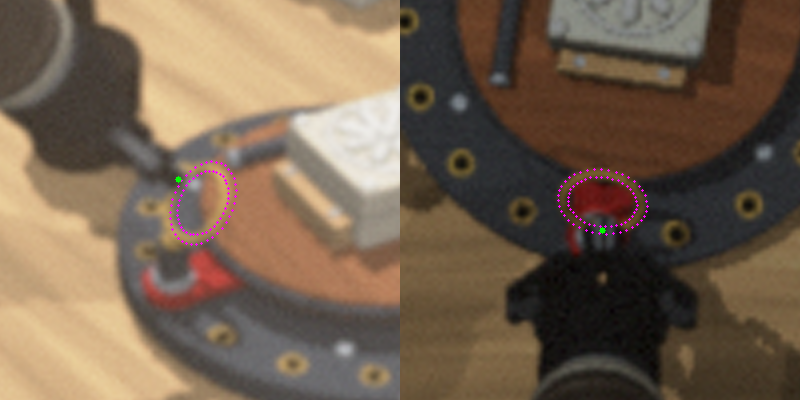

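View pics/w4.png

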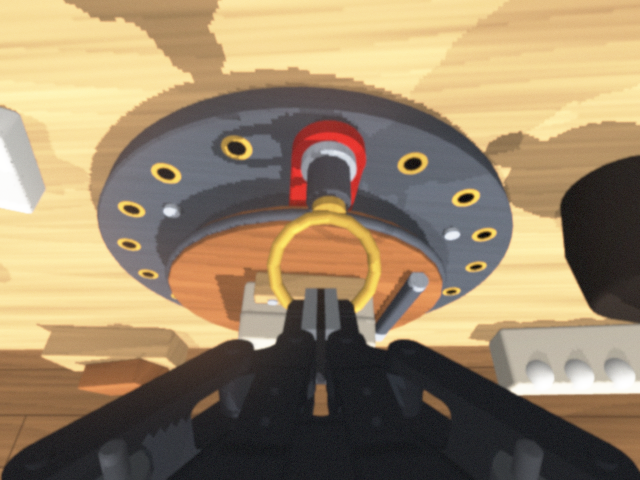

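```bash
python3 -m handwheel '[[-1,0,9,0,0],[-1,0,9,0,0],[-1,0,9,0,0]]' ; python3 -m handwheel '[[-1,0,8,0,0],[-1,0,8,0,0],[-1,0,8,0,0],[-1,0,0,0,0]]' ; python3 st.py; python3 - <<'E'
from h import *
overlay("pics/ov5.png",0,extra=[robot.state()["position"]])
E
```

```text
time: 19.65
position: [0.5602, -0.0188, 0.1172]
ee_rot: [-1.529, -0.512, -0.597]
ft_force: [0.4, 0.3, 0.3]
grip_width: 0.003
time: 20.05
position: [0.5754, -0.0196, 0.0978]
ee_rot: [-1.528, -0.51, -0.596]
ft_force: [0.4, -0.2, 0.5]
grip_width: 0.003
20.05 q [ 0.469  0.431 -0.693  2.387  2.264  0.482 -0.747] p [ 0.5754 -0.0196  0.0978] F [ 0.4 -0.2  0.5] T [ 0.06  0.72 -0.01]
[[ 0.761  0.646  0.06 ]
 [-0.041 -0.046  0.998]
 [ 0.648 -0.762 -0.009]]
tilt 40.4 heading of tip -4.0 grip 0.002607716920745044
[ 0.56333064 -0.01833708  0.107     ]
```

View pics/ov5.png

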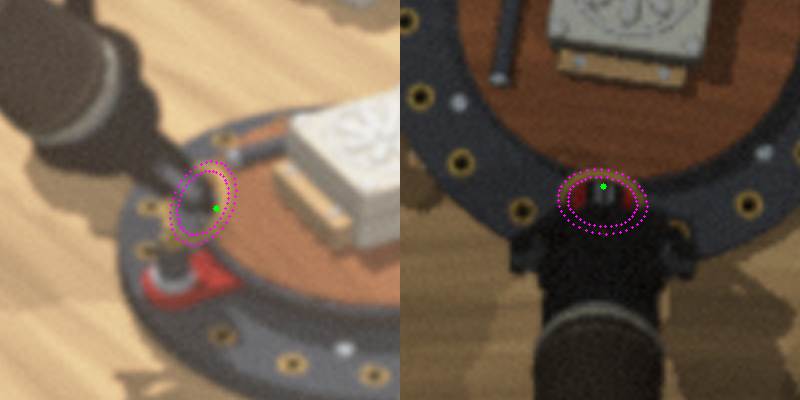

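```bash
python3 -m handwheel '[[-1,0,4,0,0],[-1,0,4,0,0],[-1,3.9,-4.6,0,0],[-1,1.3,-1.5,0,0],[-1,1.3,-1.5,0,0],[-1,0,0,0,0]]';python3 -m handwheel '[[-1,1.3,-1.5,0,0],[-1,0,0,0,0]]';python3 -m handwheel '[[-1,1.3,-1.5,0,0],[-1,0,0,0,0]]';python3 -m handwheel '[[-1,1.3,-1.5,0,0],[-1,0,0,0,0]]'
```

```text
time: 20.75
position: [0.5796, -0.0194, 0.1026]
ee_rot: [-1.528, -0.511, -0.595]
ft_force: [-0.6, 1.8, -3.4]
grip_width: -0.003
time: 20.95
position: [0.5796, -0.0195, 0.1043]
ee_rot: [-1.528, -0.511, -0.595]
ft_force: [-2.0, 3.6, -5.0]
grip_width: -0.001
time: 21.15
position: [0.5797, -0.0195, 0.1064]
ee_rot: [-1.529, -0.511, -0.595]
ft_force: [-2.5, 2.4, -5.0]
grip_width: 0.0
time: 21.35
position: [0.5799, -0.0196, 0.1085]
ee_rot: [-1.529, -0.511, -0.596]
ft_force: [-3.8, 3.6, -6.2]
grip_width: -0.002
```

```bash
python3 -m handwheel '[[-1,1.3,-1.5,0,0],[-1,1.3,-1.5,0,0],[-1,0,0,0,0]]';python3 -m handwheel '[[-1,1.3,-1.5,0,0],[-1,1.3,-1.5,0,0],[-1,0,0,0,0]]'; python3 - <<'E'
from h import *
overlay("pics/ov6.png",0,z=.12,extra=[robot.state()["position"]])
E
```

```text
time: 21.65
position: [0.5799, -0.0197, 0.1126]
ee_rot: [-1.529, -0.511, -0.596]
ft_force: [-4.3, 3.2, -6.2]
grip_width: 0.003
time: 21.95
position: [0.5799, -0.0197, 0.1165]
ee_rot: [-1.529, -0.511, -0.596]
ft_force: [-4.5, 2.3, -7.2]
grip_width: 0.002
[ 0.56333064 -0.01833708  0.12      ]
```

View pics/ov6.png

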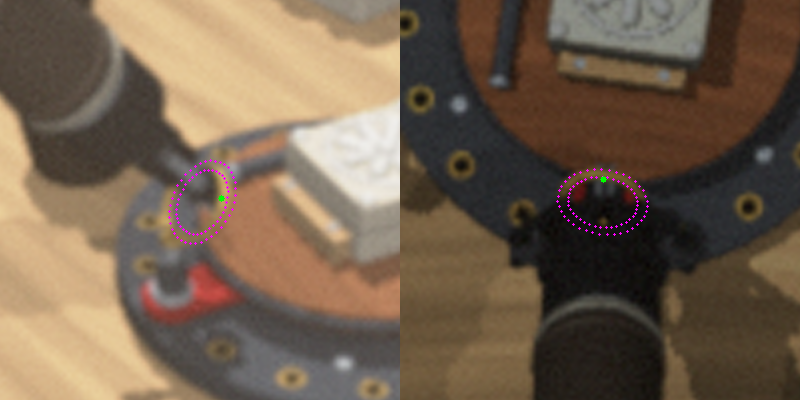

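```bash
python3 -m handwheel '[[-1,0.7,-0.8,0,0],[-1,0,0,-4,0],[-1,-0.1,0,-4,0]]'; python3 -m handwheel '[[-1,-0.1,0,-4,0],[-1,-0.1,0,-4,0],[-1,-0.1,0,-4,0],[-1,0,0,0,0]]'; python3 - <<'E'
from h import *
overlay("pics/ov7.png",-.15,z=.12,extra=[robot.state()["position"]])
c=capture("wrist");cv2.imwrite("pics/w7.png",c["image"][:,:,::-1])
E
```

```text
time: 22.35
position: [0.5791, -0.0271, 0.1173]
ee_rot: [-1.528, -0.511, -0.594]
ft_force: [-6.3, 4.3, -6.7]
grip_width: 0.004
time: 22.75
position: [0.5778, -0.0404, 0.1169]
ee_rot: [-1.53, -0.509, -0.596]
ft_force: [-7.1, 1.3, -7.7]
grip_width: 0.001
[ 0.56123032 -0.04031123  0.12      ]
```

View pics/ov7.png

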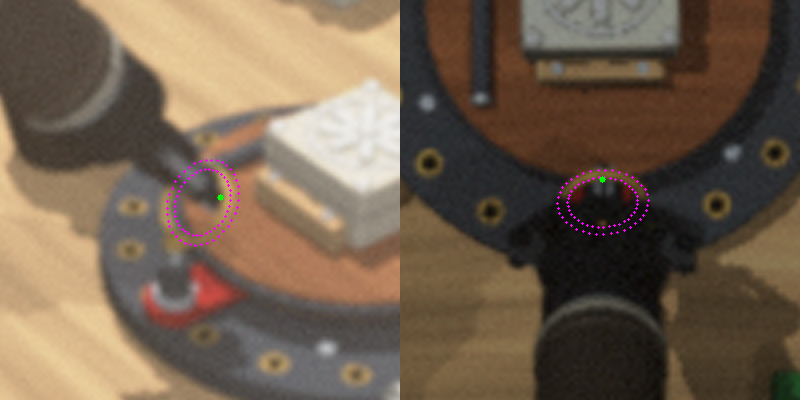

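View pics/w7.png

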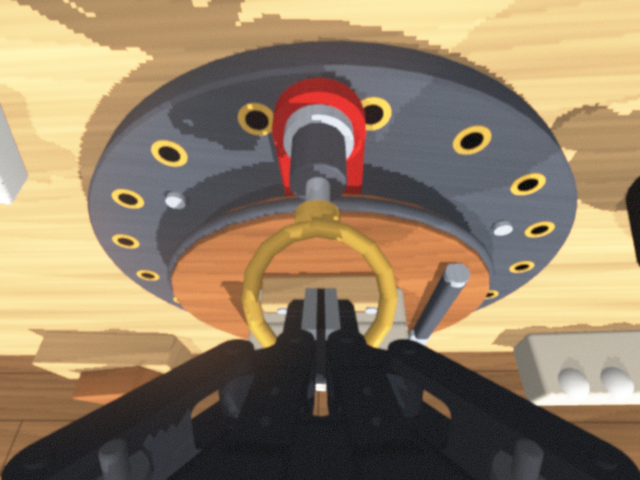

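```bash
python3 -m handwheel '[[-1,0.4,0.3,-4,0],[-1,0.4,0.3,-4,0],[-1,0.4,0.3,-4,0],[-1,0.4,0.3,-4,0],[-1,0.4,0.3,-4,0],[-1,0.4,0.3,-4,0],[-1,0,0,0,0]]'; python3 - <<'E'
from h import *
overlay("pics/ov8.png",-.349,z=.12,extra=[robot.state()["position"]])
c=capture("wrist");cv2.imwrite("pics/w8.png",c["image"][:,:,::-1])
E
```

```text
time: 23.6
position: [0.5787, -0.065, 0.1168]
ee_rot: [-1.53, -0.508, -0.595]
ft_force: [-8.6, 0.2, -7.1]
grip_width: 0.001
[ 0.56354588 -0.06948383  0.12      ]
```

View pics/ov8.png

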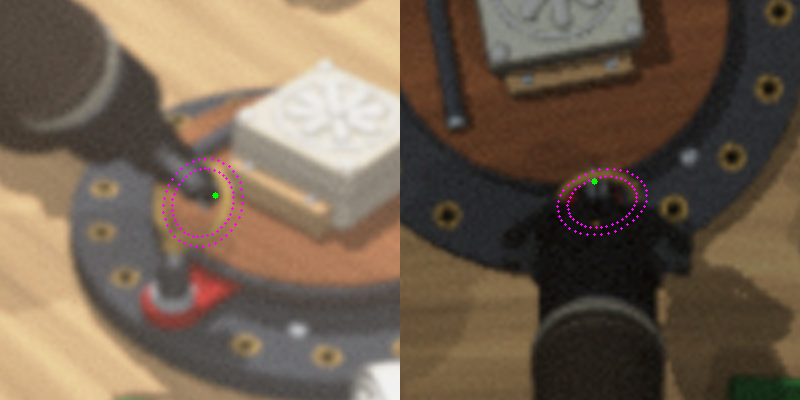

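View pics/w8.png

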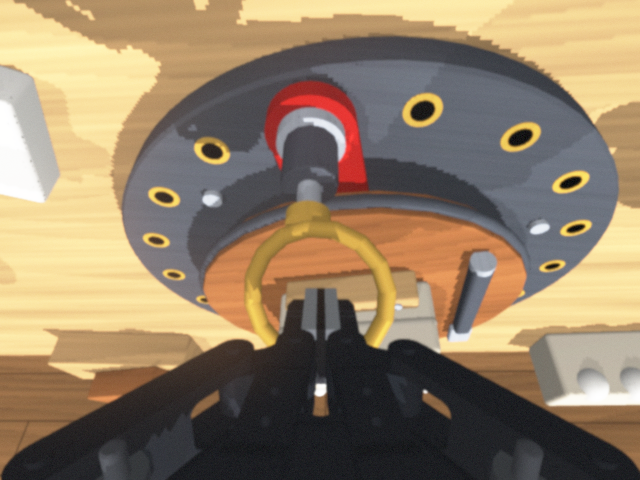

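```bash
cat > ang.py <<'E'
from h import *
def rect(im,c,z,half=.13,n=520):
    g=np.linspace(-half,half,n); gx,gy=np.meshgrid(g,g)
    P=np.stack([C[0]+gx,C[1]+gy,np.full_like(gx,z)],-1)@c["R"].T+c["t"]
    return cv2.remap(im,(c["fx"]*P[...,0]/P[...,2]+c["cx"]).astype(np.float32),(c["fy"]*P[...,1]/P[...,2]+c["cy"]).astype(np.float32),cv2.INTER_CUBIC)
def angle(z=.12):
    c=capture("top")
    a=rect(cv2.cvtColor(cv2.imread("pics/top0.png"),cv2.COLOR_BGR2GRAY),c,z).astype(np.float32); b=rect(cv2.cvtColor(c["image"],cv2.COLOR_RGB2GRAY),c,z).astype(np.float32)
    n=520; g=np.linspace(-.13,.13,n); gx,gy=np.meshgrid(g,g)
    best=[]
    for j in np.arange(-.45,.1,.004):
        # point at initial (gx,gy) goes to rotated by -j (ccw for neg j)
        ca,sa=np.cos(-j),np.sin(-j)
        X=ca*gx-sa*gy; Y=sa*gx+ca*gy
        w=cv2.remap(b,((X+.13)/.26*(n-1)).astype(np.float32),((Y+.13)/.26*(n-1)).astype(np.float32),cv2.INTER_LINEAR)
        m=(np.abs(gx-.015*.9855)<.065)&(np.abs(gy+.015*.1695)<.065)
        best.append((np.corrcoef(a[m],w[m])[0,1],j))
    best=np.array(best);k=best[:,0].argmax()
    if 0<k<len(best)-1:
        pf=np.polyfit(best[k-1:k+2,1],best[k-1:k+2,0],2); return -pf[1]/2/pf[0],best[k,0]
    return best[k,1],best[k,0]
if __name__=="__main__":
    for z in(.11,.12,.125): print(z,angle(z))
E
python3 ang.py
```

```text
0.11 (np.float64(-0.3282655332441557), np.float64(0.9784771155101729))
0.12 (np.float64(-0.33427385470110604), np.float64(0.9776008859207811))
0.125 (np.float64(-0.3366503703173683), np.float64(0.9753684926369597))
```

```bash
python3 -m handwheel '[[-1,0.2,0.1,-1.2,0],[-1,0.2,0.1,-1.2,0],[-1,0,0,0,0]]'; python3 ang.py
```

```text
time: 24.2
position: [0.5789, -0.0668, 0.1169]
ee_rot: [-1.53, -0.508, -0.595]
ft_force: [-8.5, 0.5, -7.4]
grip_width: -0.002
0.11 (np.float64(-0.3407854363387084), np.float64(0.9772394839665955))
0.12 (np.float64(-0.3468904109185671), np.float64(0.977657247833131))
0.125 (np.float64(-0.35001843140484323), np.float64(0.9748563895420334))
```

```bash
python3 -m handwheel '[[-1,-1.3,1.5,0,0],[-1,-1.3,1.5,0,0],[-1,-1.3,1.5,0,0],[-1,0,0,0,0]]'; python3 -m handwheel '[[-1,-1.3,1.5,0,0],[-1,-1.3,1.5,0,0],[-1,0,0,0,0]]'; python3 -m handwheel '[[-1,-1.3,1.5,0,0],[-1,-1.3,1.5,0,0],[-1,0,0,0,0]]'; python3 ang.py
```

```text
time: 24.75
position: [0.5789, -0.0669, 0.1109]
ee_rot: [-1.53, -0.508, -0.595]
ft_force: [-8.6, 1.2, -5.8]
grip_width: -0.002
time: 25.05
position: [0.579, -0.067, 0.1071]
ee_rot: [-1.53, -0.508, -0.595]
ft_force: [-8.3, 0.3, -5.6]
grip_width: 0.001
time: 25.35
position: [0.5795, -0.0673, 0.1036]
ee_rot: [-1.53, -0.509, -0.596]
ft_force: [-8.9, 1.7, -3.6]
grip_width: -0.001
0.11 (np.float64(-0.34172148653067846), np.float64(0.9774658289211579))
0.12 (np.float64(-0.3482020365669907), np.float64(0.9774924050656003))
0.125 (np.float64(-0.35057777200328005), np.float64(0.97518183683424))
```

```bash
python3 -m handwheel '[[-1,-1.3,1.5,0,0],[-1,-1.3,1.5,0,0],[-1,0,0,0,0]]'; python3 -m handwheel '[[-1,-2.6,0,0,0],[-1,-2.6,0,0,0],[-1,0,0,0,0]]'; python3 - <<'E'
from h import *
overlay("pics/ov9.png",-.349,z=.107,extra=[robot.state()["position"]])
c=capture("wrist");cv2.imwrite("pics/w9.png",c["image"][:,:,::-1])
E
```

```text
time: 25.8
position: [0.5815, -0.0681, 0.1012]
ee_rot: [-1.531, -0.512, -0.6]
ft_force: [-4.2, -1.6, -1.3]
grip_width: -0.0
time: 26.1
position: [0.5773, -0.0663, 0.0975]
ee_rot: [-1.529, -0.513, -0.598]
ft_force: [0.7, 0.8, -0.4]
grip_width: -0.001
[ 0.56354588 -0.06948383  0.107     ]
```

View pics/ov9.png

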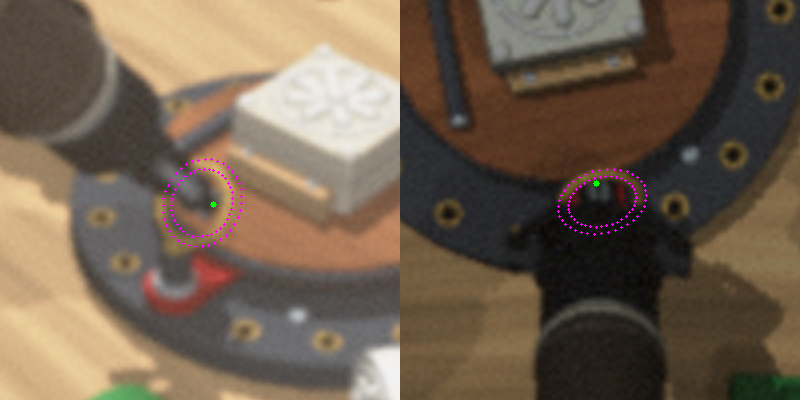

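View pics/w9.png

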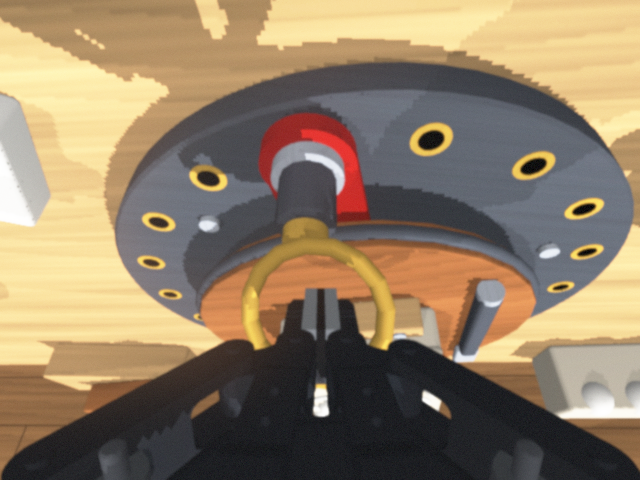

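```bash
python3 -m handwheel '[[-1,-3,-1,-1,0],[-1,0,-6,0,0],[-1,0,-6,0,0]]'; python3 -m handwheel '[[-1,0,-8,0,0],[-1,0,-8,0,0],[-1,0,-8,0,0],[-1,0,-8,0,0],[-1,0,-8,0,0],[-1,0,-8,0,0],[-1,0,0,0,0]]'; python3 st.py
```

```text
time: 26.55
position: [0.5654, -0.0663, 0.1049]
ee_rot: [-1.529, -0.511, -0.596]
ft_force: [1.5, -0.4, 0.2]
grip_width: 0.003
time: 27.25
position: [0.5345, -0.0644, 0.1424]
ee_rot: [-1.53, -0.512, -0.597]
ft_force: [0.5, -0.1, -0.1]
grip_width: -0.002
27.25 q [ 0.662  0.253 -0.724  2.437  2.351  0.288 -0.766] p [ 0.5345 -0.0644  0.1424] F [ 0.5 -0.1 -0.1] T [0.08 0.66 0.  ]
[[ 0.76   0.648  0.06 ]
 [-0.039 -0.047  0.998]
 [ 0.649 -0.76  -0.01 ]]
tilt 40.5 heading of tip -4.1 grip -0.0018920337788338524
```

Free of the ring. Now back away upward.

```bash
python3 -m handwheel '[[-1,6,-8,0,0],[-1,6,-8,0,0],[-1,6,-8,0,0],[-1,6,-8,0,0],[-1,6,-8,0,0],[-1,6,-8,0,0],[-1,8,-9,0,0],[-1,8,-9,0,0],[-1,8,-9,0,0],[-1,8,-9,0,0],[-1,8,-9,0,0],[-1,8,-9,0,0],[-1,8,-9,0,0],[-1,8,-9,0,0],[-1,8,-9,0,0],[-1,8,-9,0,0]]'; python3 st.py
```

```text
time: 28.85
position: [0.53, -0.069, 0.2695]
ee_rot: [-1.547, -0.489, -0.589]
ft_force: [0.4, -1.1, -0.7]
grip_width: 0.003
28.85 q [ 1.293 -0.088 -1.173  2.264 -0.337  0.236  1.897] p [ 0.53   -0.069   0.2695] F [ 0.4 -1.1 -0.7] T [ 0.04  0.73 -0.02]
[[ 0.773  0.63   0.073]
 [-0.044 -0.062  0.997]
 [ 0.633 -0.774 -0.02 ]]
tilt 39.3 heading of tip -5.6 grip 0.003300443294146862
```

```bash
python3 -m handwheel '[[-1,10,-30,0,0],[-1,10,-30,0,0],[-1,10,-30,0,0],[-1,10,-30,0,0],[-1,0,0,0,0]]'; python3 st.py; python3 ang.py; python3 - <<'E'
from h import *
overlay("pics/ov10.png",-.349,z=.107)
c=capture("top");cv2.imwrite("pics/t10.png",c["image"][:,:,::-1])
c=capture("side");cv2.imwrite("pics/s10.png",c["image"][:,:,::-1])
E
```

```text
time: 29.35
position: [0.4951, -0.0588, 0.3652]
ee_rot: [-1.545, -0.5, -0.58]
ft_force: [-0.1, 0.7, 0.1]
grip_width: 0.005
29.35 q [ 0.726 -0.29  -0.565  2.189 -0.354  0.53   1.886] p [ 0.4951 -0.0588  0.3652] F [-0.1  0.7  0.1] T [0.11 0.62 0.07]
[[ 0.772  0.632  0.061]
 [-0.033 -0.056  0.998]
 [ 0.634 -0.773 -0.022]]
tilt 39.4 heading of tip -5.1 grip 0.005084779858828634
0.11 (np.float64(-0.34201473204454647), np.float64(0.9776103669850917))
0.12 (np.float64(-0.34768386277922386), np.float64(0.9775899540174413))
0.125 (np.float64(-0.35051898435770584), np.float64(0.9750664096620334))
[ 0.56354588 -0.06948383  0.107     ]
```

View pics/ov10.png

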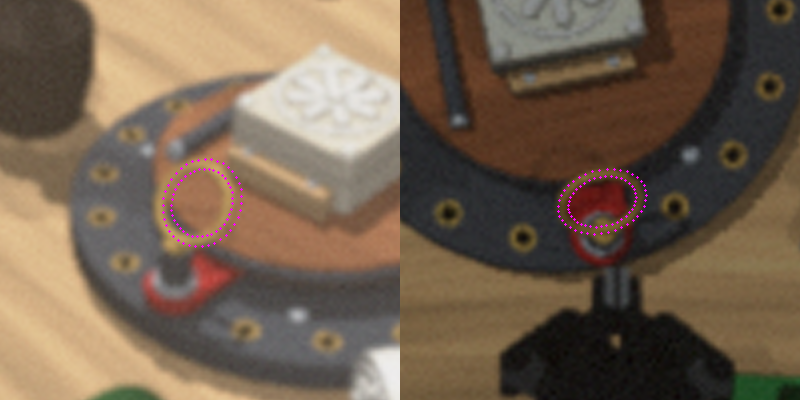

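View pics/t10.png

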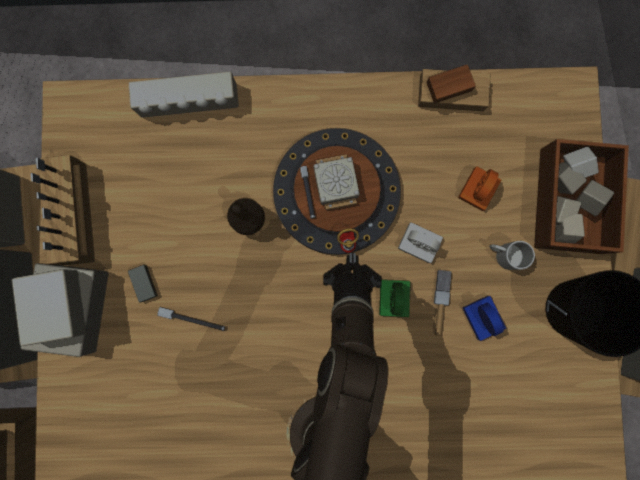

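View pics/s10.png

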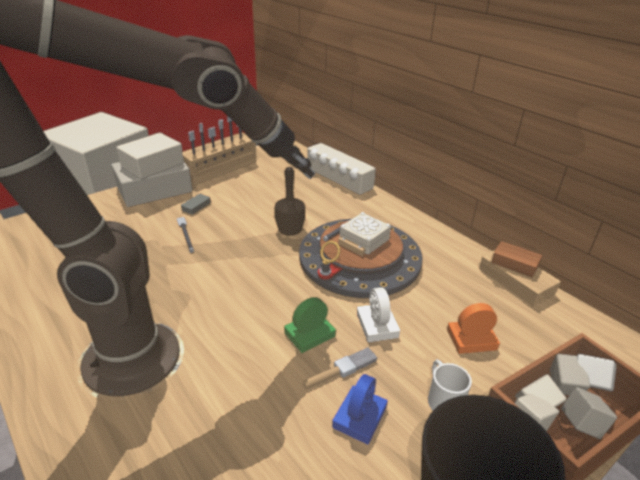

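```bash
python3 - <<'E'
from h import *
c=capture("side")
def mask(im,pts):
    hsv=cv2.cvtColor(im,cv2.COLOR_BGR2HSV).astype(float)
    return im
def score(im,j,z,off):
    rc,ux,uy,uz=frame(j,off,z); t=np.linspace(0,2*np.pi,120)
    # brass-ness: saturation of b channel: (r+g)/2-b relative
    f=im.astype(np.float32); m=(f[...,1]+f[...,2])/2-1.9*f[...,0]; hs=f[...,1]-.62*f[...,2]
    m=np.clip(m,0,None)*(hs>0); m=cv2.resize(m,None,fx=4,fy=4,interpolation=cv2.INTER_CUBIC)
    s=0
    for rr,w in((.0275,1),(.018,-.5),(.037,-.5)):
        for tt in t: 
            q=proj(c,rc+rr*(np.cos(tt)*uy+np.sin(tt)*(.643*ux+.766*uz)))*4+1.5
            s+=w*m[int(round(q[1])),int(round(q[0]))]
    return s
for n,j in(("pics/side0.png",0),("pics/s10.png",-.347)):
    im=cv2.imread(n)
    S=[(score(im,j+dj,z,o),round(z,4),round(j+dj,3),o) for z in np.arange(.1,.122,.001) for o in(.0157,.0177,.0197) for dj in (-.02,-.01,0,.01,.02)]
    print(n,sorted(S)[::-1][:4])
E
```

```text
pics/side0.png [(np.float32(0.0), np.float64(0.121), 0.02, 0.0197), (np.float32(0.0), np.float64(0.121), 0.02, 0.0177), (np.float32(0.0), np.float64(0.121), 0.02, 0.0157), (np.float32(0.0), np.float64(0.121), 0.01, 0.0197)]
pics/s10.png [(np.float32(0.0), np.float64(0.121), -0.327, 0.0197), (np.float32(0.0), np.float64(0.121), -0.327, 0.0177), (np.float32(0.0), np.float64(0.121), -0.327, 0.0157), (np.float32(0.0), np.float64(0.121), -0.337, 0.0197)]
```

```bash
python3 - <<'E'
from h import *
c=capture("side")
def prep(im):
    m=cv2.cvtColor(im,cv2.COLOR_BGR2LAB).astype(np.float32)
    m=m[...,2]-1.0*m[...,1]
    return cv2.resize(m,None,fx=4,fy=4,interpolation=cv2.INTER_CUBIC)
t=np.linspace(0,2*np.pi,120,endpoint=False)
def score(m,j,z,off):
    rc,ux,uy,uz=frame(j,off,z); s=0
    for rr,w in((.0275,1),(.020,-.5),(.035,-.5)):
        X=rc+rr*(np.cos(t)[:,None]*uy+np.sin(t)[:,None]*(.643*ux+.766*uz)); P=X@c["R"].T+c["t"]
        u=c["fx"]*P[:,0]/P[:,2]+c["cx"];v=c["fy"]*P[:,1]/P[:,2]+c["cy"]
        s+=w*m[np.round(v*4+1.5).astype(int),np.round(u*4+1.5).astype(int)].mean()
    return s
for n,j in(("pics/side0.png",0),("pics/s10.png",-.349)):
    m=prep(cv2.imread(n))
    S=[(round(float(score(m,j+dj,z,o)),2),round(z,4),round(j+dj,3),round(o,4)) for z in np.arange(.098,.124,.001) for o in(.0157,.0177,.0197) for dj in (-.03,-.02,-.01,0,.01,.02,.03)]
    print(n,sorted(S)[::-1][:5])
E
```

```text
pics/side0.png [(16.03, np.float64(0.105), 0.03, 0.0157), (16.03, np.float64(0.104), 0.03, 0.0157), (15.45, np.float64(0.106), 0.03, 0.0157), (15.34, np.float64(0.103), 0.03, 0.0157), (15.3, np.float64(0.106), 0.02, 0.0157)]
pics/s10.png [(17.68, np.float64(0.106), -0.319, 0.0157), (17.55, np.float64(0.105), -0.319, 0.0157), (17.08, np.float64(0.107), -0.319, 0.0157), (16.73, np.float64(0.104), -0.319, 0.0157), (16.02, np.float64(0.108), -0.319, 0.0157)]
```

```bash
python3 -m handwheel '[[-1,0,0,0,0],[-1,0,0,0,0],[-1,0,0,0,0]]'; python3 -c "
from rig import workorder
print(workorder.hand_in())"
```

```text
time: 30.1
position: [0.4944, -0.0622, 0.3637]
ee_rot: [-1.547, -0.493, -0.584]
ft_force: [-0.8, -0.2, -0.3]
grip_width: -0.001
the job is handed in; nothing more can be done
None
```

The slab is one hole nearer the white plaster model, on the right, with the pin dropped home in that hole. I handed the job in at 30.1 s of the 64 s allowed.

**What I did**
- The moves cannot tilt the tool directly. I pushed the arm against its reach limit until the fingers leaned about 40°. My first approach jammed on joint limits, so I backed out and came in from the right.
- I hooked the shut fingertips (both fingers together) through the ring without gripping it. I raised the pin about 14 mm (spring pull about 7 N), swung the red arm, let the pin down and withdrew.

**Last checks**
- **Angle:** the top camera puts the table at -0.342 to -0.351 rad, depending on the slab height I assume. The target is -0.349.
- **Pin:** the ring sits at about 0.1055 m, against about 0.1045 m by the same fit at the start. That 1 mm difference is within what this fit can resolve. The spring load also carried on below plate level as I lowered it, and no steel showed between barrel and ring afterwards.
- **Disagreement:** the ring fit reads about +0.03 rad off in angle both before and after. The change between the two still comes to -0.349, so I took the offset as a side-camera calibration error.
- **Surroundings:** the chisel still lies on the turntable, and the model, mallet and other tools look unmoved in the pictures. The gripper is about 0.36 m up with roughly zero force on it.

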